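# Set out a reagent station on a lab bench

### The arm

A 6-joint arm with a two-finger parallel gripper is mounted at the origin on the work surface. World frame = base frame: x ahead of the robot, y to its left, z up, the work surface at z = 0. Lengths are in m, angles in rad, forces in N, time in s.
With the tool pointing down it reaches from about 0.3 to 0.875 m from the base axis. Payload 6.4 kg.
Tool frame: the origin (TCP) lies at the very end of the fingers, on their centre line; the grasp point (between the pads) lies arm.tcp_to_grasp behind it (arm.tcp_to_grasp is the distance from the TCP to the grasp point, in m); z points along the fingers, x is the direction in which the jaws open and shut, and the axes are right-handed (so a half turn about z gives the same grasp; the last joint's range is limited). The gripper opens to 85 mm and grips with 20 to 120 N. Pads are 22 mm wide; open, the fingers measure 114 mm over their backs; the gripper's body (76 mm by 85 mm) begins 54 mm behind the grasp point. The pads swing forward as they close: fully open they stand 13 mm farther back than shut.
Start: joints at [-1.435, 0.181, 1.607, -0, 1.354, -0.206], TCP at [0.193, -0.542, 0.231] pointing down, gripper open.
Joint ranges: [-2.99, 2.99], [-0.89, 2.07], [0.3, 2.58], [-1.14, 4.28], [0, 2.63], [-3.12, 3.12]. Speed limits (rad/s): [2.57, 2.57, 3.01, 3.14, 3.14, 3.14].

### API

Orientations are given as a rotation vector (axis times angle).
In Python, from station import arm, cams gives the robot as it stands.
- The arm moves only by the tool jog_arm, never from a script. Its argument "moves" is a list of rows, each a list of 3 entries, a list of its own where there are three numbers: the shift along the tool's x, y, z normalised to -1 to 1, where 1 is 750 mm, then the turn, a rotation vector about the tool's x, y, z normalised to -1 to 1, where 1 is 45 degrees, then the opening, from 0 (shut) to 1 (fully open). A call has 1 to 8 rows; each row is the pose to reach, as a shift and turn from the pose measured when the call began, along the tool's axes at that moment; what a row does not reach only later rows make up. A row lasts 1/12 s, in which the tool goes at most 41.7 mm and 7.16 degrees, less where a joint would pass 70% of its speed; a pose out of reach is approached as far as the arm can. A call with a number of a shift or a turn outside -1 to 1 is refused whole. A call with a gripper value outside its range is refused whole. The fingers move at their own pace and stop on an object; the grip force is fixed at half the most. Time passes only in rows, so rows that repeat a pose let the fingers close. It gives the time, the measured TCP pose, the force and the opening at its end, in the units of the state.
- arm.observe(): the state, without advancing time (a new reading comes with each control period).
- cams.get_image(name): name is "side" or "top" or "wrist"; returns (picture, depth): 480x640x3 uint8, red, green, blue; 480x640 float32, m along the optical axis (not along the pixel's ray), 0 where there is no reading.
- cams.get_calibration(name): a dict with "K" (3x3 intrinsics, pixels), "k1" (the pictures are not rectified: a ray, as slopes to the right and down, at radius r is drawn at 1 + k1 r^2 times it, then the intrinsics apply), "R" (3x3) and "t" (3): a world point X has camera coordinates R X + t. Camera axes: x right, y down, z forward; pixel columns grow to the right and rows downward; lengths in m; the calibration is good to about 2 mm. A picture is of the moment at which its call begins: read the wrist's pose just before it. get_calibration takes no time and is no camera call; for the wrist camera it gives the pose at the moment of the call.
- arm.hand_in(): hands the job in, once; it reports no verdict.
Trained networks look in the newest picture that a camera, given by its name, has taken for a name from the list of things; names that differ only in an ending like _2 or _b are one class to them, and where a whole thing is asked for, a point or a joint stands for the part that bears it (a point fixed in the world has none). Each returns a list of dicts, best first, with "confidence" (0 to 1); they miss things now and then, are a little off and sometimes report something else, mostly with a low value. They report only what shows in the picture. A call takes as long as a camera call. They do not tell look-alikes from the thing itself.
- cams.boxes_of(target, camera): "xy" ([column, row] in pixels, amid what is visible of it).
The state is a dict: "time": time; "q": joint angles; "joint_velocities": joint speeds; "joint_efforts": joint torques, N m; "ee_pos": TCP position; "eef_rot": TCP orientation; "ft_force": force on the tool from outside, world axes, zero at the start; "moment": the same for the moment, N m; "finger_gap": finger opening in m.
Only numpy, scipy, OpenCV 4.12 (cv2) and the standard library are available. Lean on these libraries where they do the work, as an engineer would, in place of code of your own. Each camera call takes 0.05 s, during which the arm holds its last target.

### The job

Set out the bench for a reaction run: centre the yellow-lidded tip box on the printed rectangle between the pink tube rack and the blue-domed centrifuge, lined up with the outline, and put the aluminium tube block centred on top of the tip box. Stand the amber jar in the ring behind the tip box (on the side away from the robot), the red-capped bottle in the ring in front of the tube rack and the blue-capped bottle in the ring in front of the centrifuge (in front means on the robot's side), each upright in the middle of its ring. Do not tip over any bottle or jar on the way, and leave the spray bottle and the orange cup where they are.

Things in the scene. Friction and masses are not known exactly. Their poses are not given: they have to be found in the camera images.
- red_bottle: White round plastic bottle with a red screw cap and a red band, loose, standing upright, 88 mm tall: body 40 mm across up to 56 mm, then a shoulder, cap 34 mm across from 64 to 88 mm. About 90 g. Origin at the centre of its underside, z up; round, so its yaw means nothing.
- blue_bottle: White round plastic bottle with a blue screw cap and a blue band, loose, standing upright, 88 mm tall: body 40 mm across up to 56 mm, then a shoulder, cap 34 mm across from 64 to 88 mm. About 90 g. Origin at the centre of its underside, z up; round, so its yaw means nothing.
- amber_jar: Short round amber-brown jar with a black lid, loose, standing upright, 60 mm tall: body 44 mm across, lid 45 mm across from 44 to 60 mm. About 110 g. Origin at the centre of its underside, z up; round, so its yaw means nothing.
- tip_box: Closed rigid box with a white lower half and a flat yellow lid (lid fixed shut), loose: 60 mm along its x, 90 mm along its y, 50 mm tall. About 150 g. Origin at the centre of its underside, z up; either way round is the same.
- tube_block: Bare aluminium block with eight black dots (tube wells) in its top, loose: 40 mm along its x, 60 mm along its y, 30 mm tall. About 170 g. Origin at the centre of its underside, z up.
- tube_rack: Pink-topped grey tube rack, fixed, 110 (x) by 130 (y) mm, 46 mm tall; it may swap sides with the centrifuge. On the flat teal film before it a dark ring, 60 mm outer and 52 mm inner diameter, flush with the bench, centred at x = -120 mm, y = 0 in its frame: the place for the red-capped bottle. Origin: centre of its underside at bench height. At yaw 0 (it stays within 0.3 rad) x points away from the robot, y left.
- centrifuge: Mini centrifuge, white base, blue dome, fixed, 130 mm round, 102 mm tall. On the flat teal film before it a dark ring, 60 mm outer and 52 mm inner diameter, flush with the bench, centred at x = -120 mm, y = 0 in its frame: the place for the blue-capped bottle. Origin: centre of its underside at bench height. At yaw 0 (it stays within 0.3 rad) x points away from the robot, y left.
- mark: Flat teal film on the bench, flush. Dark rectangle outline for the tip box, 72 (x) by 102 (y) mm outside, 64 by 94 mm inside, centred on its origin; dark ring for the jar, 60 mm outer and 52 mm inner diameter, at x = +100 mm, y = 0. Origin: centre of its underside at bench height. At yaw 0 (it stays within 0.3 rad) x points away from the robot, y left.
- spray: Bystander: dark spray bottle with a black trigger head, loose, 66 mm across, 192 mm tall, origin at the centre of its underside. To be left alone; it stands far out on the left or right.
- waste_cup: Bystander: empty open orange cup, loose, 80 mm across the rim, 90 mm tall, origin at the centre of its underside. To be left alone; it stands far out on the side opposite the spray bottle.
There are look-alikes about, which are no part of the job. What is shaped like the tube_block but green is not meant.

How it is judged:
By the outcome, as a careful person would: the job done as asked, in the order asked, and still so for the second after the job is handed in, with the robot touching nothing.
It also fails if it takes over 128 s, if anything falls off the work surface, if the arm or the gripper's body presses on something with over 40 N, if the wrist force passes 120 N, or if a joint passes its speed limit or range.

## Working session

There is one attempt and no reset: what is moved stays moved. The work goes in short steps, Python scripts to look and compute and a tool call to move; the robot and the scene stay as the last step left them, time stands still between calls to the robot, and variables do not carry over. Pictures are saved under pics/ and viewed, and the job is handed in when it is done.

Besides the shell and the picture viewer there is one more tool, called after "Emit:" as a command line: name --argument value ..., lists and objects as JSON in quotes. jog_arm: Moves the arm, as the interface text tells. Scaled input: -1 to 1 covers 750 mm each way for a shift and 45 degrees each way for a turn. Its arguments: {"type":"object","properties":{"moves":{"type":"array","items":{"type":"array"}}},"required":["moves"]}

```bash
ls; mkdir -p pics; cat > h.py <<'E'
from station import arm, cams
import numpy as np, cv2
from scipy.spatial.transform import Rotation as Ro
def save(n,im): cv2.imwrite('pics/'+n+'.png',im[:,:,::-1])
def ray(cal,u,v):
    K=np.array(cal['K']);k1=cal['k1']
    d=np.array([(u-K[0,2])/K[0,0],(v-K[1,2])/K[1,1]]);s=d.copy()
    for _ in range(30): s=d/(1+k1*(s@s))
    return s
def px2w(cal,u,v,depth):
    s=ray(cal,u,v); R=np.array(cal['R']);t=np.array(cal['t'])
    return R.T@(np.array([s[0],s[1],1])*depth-t)
def px2plane(cal,u,v,z):
    s=ray(cal,u,v); R=np.array(cal['R']);t=np.array(cal['t'])
    c=-R.T@t; d=R.T@np.array([s[0],s[1],1]); return c+d*(z-c[2])/d[2]
def w2px(cal,X):
    R=np.array(cal['R']);t=np.array(cal['t']);c=R@np.array(X)+t;s=c[:2]/c[2]
    s=s*(1+cal['k1']*(s@s));K=np.array(cal['K']);return K[0,0]*s[0]+K[0,2],K[1,1]*s[1]+K[1,2]
E
python3 - <<'E'
from h import *
print(arm.observe()); print(arm.tcp_to_grasp)
for n in ['top','side','wrist']:
    im,d=cams.get_image(n); save(n+'0',im); np.save(n+'0.npy',d); c=cams.get_calibration(n); print(n,c)
    if n!='wrist':
        for o in ['red_bottle','blue_bottle','amber_jar','tip_box','tube_block','tube_rack','centrifuge','mark','spray','waste_cup']:
            for b in cams.boxes_of(o,n)[:4]:
                u,v=b['xy']; dd=d[int(v),int(u)]
                print(o,np.round([u,v],1),round(b['confidence'],2),np.round(px2w(c,u,v,dd),4))
E
```

```text
pics
{'time': 0.0, 'q': array([-1.43528346e+00,  1.81543085e-01,  1.60801262e+00, -2.94670154e-05,
        1.35377581e+00, -2.06292210e-01]), 'joint_velocities': array([-8.24240263e-04,  8.58216604e-04, -9.36907060e-05, -1.89923900e-04,
        1.59545168e-03,  9.30785071e-04]), 'joint_efforts': array([ 1.18860789e-03, -4.44870150e+01, -3.51336873e+01, -2.39319079e-04,
        9.02891537e-03,  1.93218335e-05]), 'ee_pos': array([ 0.19266932, -0.54117652,  0.23038077]), 'eef_rot': array([-2.56586513e+00,  1.81054348e+00,  1.89415533e-03]), 'ft_force': array([-0.41511407, -0.75802642,  0.68064001]), 'moment': array([-0.01454118,  0.03386492,  0.00551344]), 'finger_gap': 0.08560041128377228}
0.0187
top {'K': array([[595.09811656,   0.        , 319.16783376],
       [  0.        , 595.09811656, 244.37246734],
       [  0.        ,   0.        ,   1.        ]]), 'k1': -0.06971129547835545, 'R': array([[-0.0039532 , -0.99998387,  0.00407828],
       [-0.99524871,  0.00353766, -0.09730102],
       [ 0.09728502, -0.00444355, -0.99524664]]), 't': array([-0.00198266,  0.56337662,  1.2845336 ])}
[... 1585 characters left out ...]
0.61 [ 0.6633 -0.1291  0.039 ]
tube_rack [296.6 235.6] 0.23 [ 0.6328 -0.0242 -0.0012]
centrifuge [264.3 274.4] 0.82 [0.6664 0.2609 0.0646]
mark [298.3 238.8] 0.93 [ 6.259e-01 -5.100e-03  3.000e-04]
spray [258.7 339.2] 0.95 [0.6276 0.5079 0.1145]
waste_cup [311.3 159.6] 0.96 [ 0.6311 -0.4145  0.0726]
wrist {'K': array([[374.22058223,   0.        , 328.58130941],
       [  0.        , 374.22058223, 243.54748098],
       [  0.        ,   0.        ,   1.        ]]), 'k1': -0.013782058140809378, 'R': array([[ 0.33485092, -0.94227061, -0.00097592],
       [-0.89782668, -0.31937105,  0.3031656 ],
       [-0.28597572, -0.10063907, -0.95293739]]), 't': array([-0.57422233, -0.04110444,  0.37984177])}
```

View pics/top0.png

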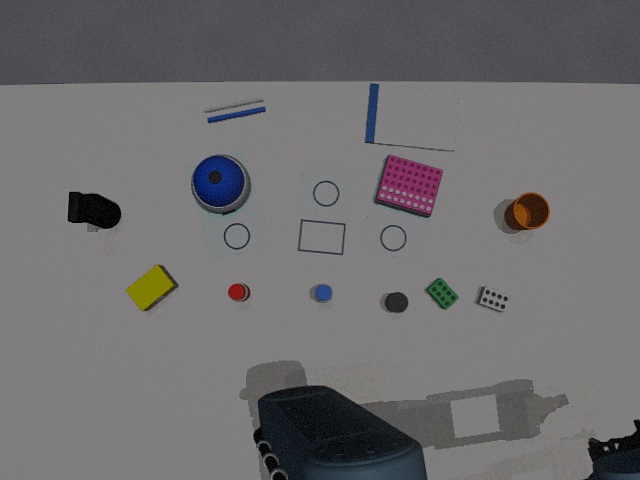

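View pics/side0.png

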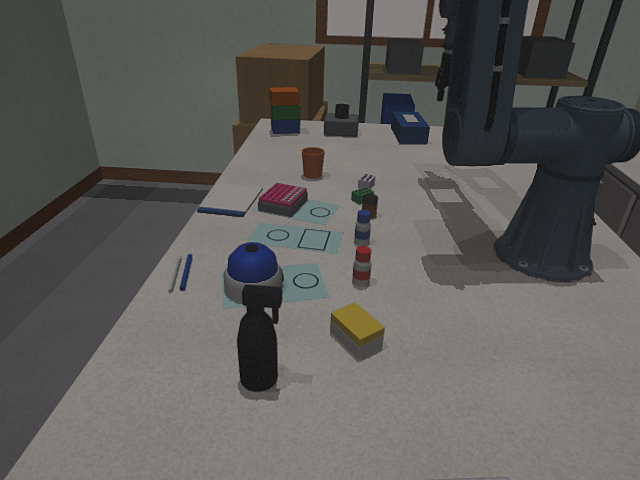

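View pics/wrist0.png

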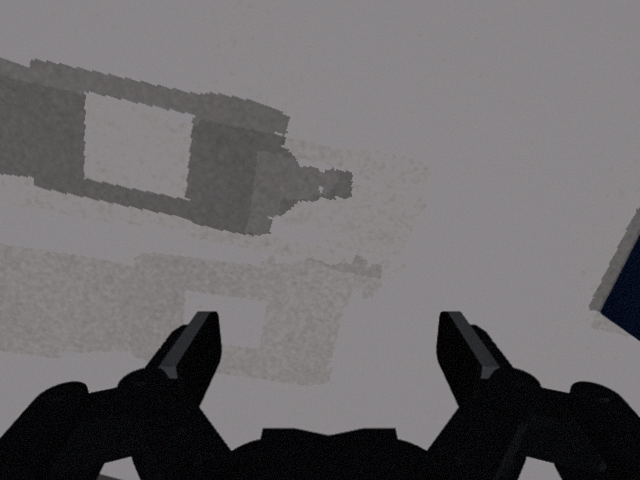

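Top view: centrifuge on the left (220,183), rack on the right (409,186), rectangle at (322,237), rings at (237,236), (393,238) and (326,193). The tip box is at (152,287), red bottle (238,292), blue (323,292), jar (396,301), and the bare block at (493,298). The green look-alike is at (442,293). Next I'll measure them.

```bash
cat > seg.py <<'E'
from h import *
def blob(mask,approx,r):
    m=np.zeros_like(mask); x,y=approx; m[max(0,y-r):y+r,max(0,x-r):x+r]=mask[max(0,y-r):y+r,max(0,x-r):x+r]
    n,l,s,c=cv2.connectedComponentsWithStats(m.astype(np.uint8)); 
    i=1+np.argmax(s[1:,4]); return l==i
def rectw(cal,m,z):
    cs,_=cv2.findContours(m.astype(np.uint8),cv2.RETR_EXTERNAL,cv2.CHAIN_APPROX_NONE)
    p=max(cs,key=len)[:,0]; P=np.array([px2plane(cal,u,v,z)[:2] for u,v in p]).astype(np.float32)
    return cv2.minAreaRect(P*1000)
E
python3 - <<'E'
from seg import *
im=cv2.imread('pics/top0.png'); d=np.load('top0.npy'); cal=cams.get_calibration('top')
hsv=cv2.cvtColor(im,cv2.COLOR_BGR2HSV); g=cv2.cvtColor(im,cv2.COLOR_BGR2GRAY)
def H(lo,hi,s=100,v=40): return (hsv[...,0]>=lo)&(hsv[...,0]<=hi)&(hsv[...,1]>s)&(hsv[...,2]>v)
for n,mask,a,r,z in [('tip',H(20,35),(152,287),40,.05),('red',H(0,8)|H(172,180),(238,292),18,.088),('blue',H(95,125),(323,292),18,.088),('jar',g<75,(396,301),20,.06),('rack',H(145,172),(409,186),50,.046)]:
    m=blob(mask,a,r); R=rectw(cal,m,z); ys,xs=np.nonzero(m)
    dz=[px2w(cal,u,v,d[v,u])[2] for u,v in zip(xs,ys) if d[v,u]>0]
    c=px2plane(cal,xs.mean(),ys.mean(),z)
    print(n,m.sum(),np.round(R[0],1),np.round(R[1],1),round(R[2],1),'z',np.round(np.percentile(dz,[10,50,90]),4),'centroid',np.round(c,4))
# dark lines
loc=[('rect',(322,237),34),('ringL',(237,236),18),('ringR',(393,238),18),('ringJ',(326,193),18)]
for n,a,r in loc:
    x,y=a; sub=g[y-r:y+r,x-r:x+r]; base=np.median(sub); m=np.zeros_like(g,bool); m[y-r:y+r,x-r:x+r]=sub<base-20
    m=blob(m,a,r); R=rectw(cal,m,0.); print(n,base,m.sum(),np.round(R[0],1),np.round(R[1],1),round(R[2],2)); ys,xs=np.nonzero(m); print(np.round(px2plane(cal,xs.mean(),ys.mean(),0),4))
cv2.imwrite('pics/zoomtop.png',cv2.resize(im[160:330,110:540],None,fx=1.8,fy=1.8,interpolation=cv2.INTER_CUBIC))
cv2.imwrite('pics/zoomblk.png',cv2.resize(im[260:330,420:530],None,fx=6,fy=6,interpolation=cv2.INTER_CUBIC))
E
```

```text
tip 1203 [469.  361.9] [62.4 92.5] 39.1 z [0.046  0.0502 0.0537] centroid [0.4692 0.3622 0.05  ]
red 213 [459.2 170.3] [33.6 31.3] 89.9 z [0.0845 0.0882 0.0915] centroid [0.4591 0.1698 0.088 ]
blue 201 [456.5 -12.5] [31.3 31.2] 89.8 z [0.0848 0.0884 0.0915] centroid [ 0.4568 -0.0122  0.088 ]
jar 386 [ 436.1 -167.5] [47.1 42.6] 89.2 z [0.0289 0.0599 0.0638] centroid [ 0.4358 -0.1674  0.06  ]
rack 2325 [ 694.2 -203.3] [124.5 104.7] 73.7 z [0.0391 0.0428 0.0462] centroid [ 0.6977 -0.2043  0.046 ]
rect 127.0 315 [583.4  -9.7] [102.9  73.1] 84.37
[ 0.5833 -0.0092  0.    ]
ringL 126.0 178 [586.4 182. ] [59.2 59.4] 26.64
[0.5857 0.1821 0.    ]
ringR 127.0 169 [ 580. -171.] [58.9 59.1] 89.19
[ 0.5798 -0.1702  0.    ]
ringJ 126.0 165 [683.3 -20.2] [59.1 59.9] 89.82
[ 0.6821 -0.02    0.    ]
```

View pics/zoomblk.png

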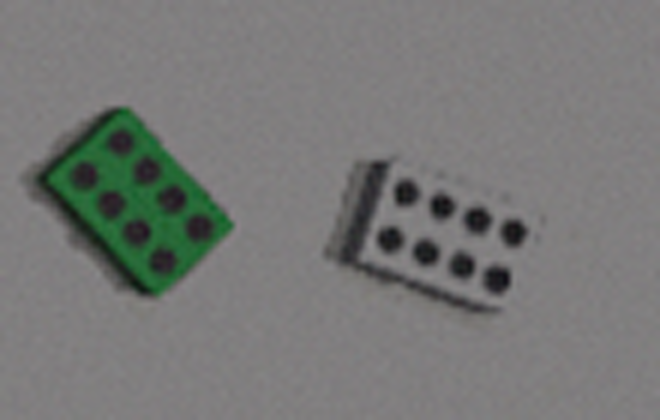

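```bash
cat > plan.py <<'E'
import sys
from h import *
# args: groups of x,y,z(mm TCP),psi(deg) -> normalised row entries from the current pose
s=arm.observe(); R0=Ro.from_rotvec(s['eef_rot']); p0=np.array(s['ee_pos'])
X=R0.as_matrix()[:,0]; psi0=np.degrees(np.arctan2(X[1],X[0]))
print('t',round(s['time'],2),'tcp',np.round(p0*1000,1),'psi',round(psi0,2),'q',np.round(s['q'],2),'gap',round(s['finger_gap']*1000,1),'F',np.round(s['ft_force'],1))
for a in sys.argv[1:]:
    x,y,z,ps=map(float,a.split(','))
    sh=R0.inv().apply(np.array([x,y,z])/1000-p0)/.75
    c,si=np.cos(np.radians(ps)),np.sin(np.radians(ps))
    T=Ro.from_matrix(np.array([[c,si,0],[si,-c,0],[0,0,-1]]))
    tv=np.degrees((R0.inv()*T).as_rotvec())/45
    d=np.linalg.norm(sh)*750
    print(a,'shift',np.round(sh,4).tolist(),'turn',np.round(tv,4).tolist(),'rows>=',round(max(d/41.7,np.linalg.norm(tv)*45/7.16),1))
E
python3 plan.py 440,-150,230,-26 
python3 - <<'E'
from h import *
cal=cams.get_calibration('top'); print(px2plane(cal,495.2,299.2,.03), cal['t'])
d=np.load('top0.npy'); print([np.round(px2w(cal,u,v,d[v,u])[2],4) for u,v in [(495,299),(489,297),(501,301),(495,295),(484,296)]])
E
```

```text
t 1.15 tcp [ 192.8 -541.7  231.3] psi -70.42 q [-1.44  0.18  1.61  0.    1.35 -0.21] gap 85.5 F [-0.2 -0.7 -0.7]
440,-150,230,-26 shift [-0.3816, -0.4856, 0.0017] turn [-0.0, -0.0, -0.987] rows>= 11.1
[ 0.44064686 -0.39056508  0.03      ] [-0.00198266  0.56337662  1.2845336 ]
[np.float64(0.0309), np.float64(0.0342), np.float64(0.0261), np.float64(0.0294), np.float64(0.0314)]
```

Emit:
jog_arm --moves '[[[-0.38,-0.485,0],[0,0,-0.98],1],[[-0.38,-0.485,0],[0,0,-0.98],1],[[-0.38,-0.485,0],[0,0,-0.98],1],[[-0.38,-0.485,0],[0,0,-0.98],1],[[-0.38,-0.485,0],[0,0,-0.98],1],[[-0.38,-0.485,0],[0,0,-0.98],1],[[-0.38,-0.485,0],[0,0,-0.98],1],[[-0.38,-0.485,0],[0,0,-0.98],1]]'

```text
time: 1.82
ee_pos: [0.3717, -0.2584, 0.2316]
eef_rot: [3.059, -0.713, 0.001]
ft_force: [0.9, -0.7, -0.2]
finger_gap: 0.0852
```

```bash
python3 plan.py 469,362,230,13 
```

```text
t 1.82 tcp [ 371.7 -258.4  231.6] psi -26.26 q [-0.87 -0.1   1.9   0.    1.34 -0.41] gap 85.2 F [ 0.9 -0.7 -0.2]
469,362,230,13 shift [-0.2496, -0.7992, 0.0017] turn [0.0007, -0.001, -0.8724] rows>= 15.1
```

Emit:
jog_arm --moves '[[[-0.25,-0.8,0],[0,0,-0.87],1],[[-0.25,-0.8,0],[0,0,-0.87],1],[[-0.25,-0.8,0],[0,0,-0.87],1],[[-0.25,-0.8,0],[0,0,-0.87],1],[[-0.25,-0.8,0],[0,0,-0.87],1],[[-0.25,-0.8,0],[0,0,-0.87],1],[[-0.25,-0.8,0],[0,0,-0.87],1],[[-0.25,-0.8,0],[0,0,-0.87],1]]'

```text
time: 2.48
ee_pos: [0.4228, 0.0713, 0.2317]
eef_rot: [3.121, 0.353, 0.003]
ft_force: [1.2, -0.3, 0.6]
finger_gap: 0.0852
```

```bash
python3 plan.py 469,362,180,39 
```

```text
t 2.48 tcp [422.8  71.3 231.7] psi 12.91 q [-0.11 -0.17  1.95 -0.    1.35 -0.34] gap 85.2 F [ 1.2 -0.3  0.6]
469,362,180,39 shift [0.1465, -0.3641, 0.0688] turn [0.0021, -0.0019, -0.5798] rows>= 7.2
```

Emit:
jog_arm --moves '[[[0.146,-0.364,0.04],[0,0,-0.58],1],[[0.146,-0.364,0.04],[0,0,-0.58],1],[[0.146,-0.364,0.04],[0,0,-0.58],1],[[0.146,-0.364,0.04],[0,0,-0.58],1],[[0.146,-0.364,0.04],[0,0,-0.58],1],[[0.146,-0.364,0.04],[0,0,-0.58],1],[[0.146,-0.364,0.04],[0,0,-0.58],1],[[0.146,-0.364,0.04],[0,0,-0.58],1]]'

```text
time: 3.15
ee_pos: [0.4681, 0.3672, 0.2004]
eef_rot: [-2.959, -1.054, -0.003]
ft_force: [0.5, -0.6, -0.1]
finger_gap: 0.0853
```

```bash
cat > wtip.py <<'E'
from seg import *
import sys
cal=cams.get_calibration('wrist'); im,d=cams.get_image('wrist'); save(sys.argv[1],im); np.save('w.npy',d)
hsv=cv2.cvtColor(im,cv2.COLOR_RGB2HSV); m=(hsv[...,0]>=20)&(hsv[...,0]<=35)&(hsv[...,1]>120)&(hsv[...,2]>50)
m=blob(m,(320,240),320)
ys,xs=np.nonzero(m); z=[px2w(cal,u,v,d[v,u])[2] for u,v in zip(xs[::20],ys[::20]) if d[v,u]>0]; print('z',np.median(z), xs.min(),xs.max(),ys.min(),ys.max())
print(rectw(cal,m,.05))
E
python3 wtip.py wt1; python3 plan.py 469,362,40,39
```

```text
z 0.04982222663837305 290 365 170 278
((466.3254699707031, 366.15460205078125), (59.09752655029297, 90.20068359375), 39.202152252197266)
t 3.2 tcp [468.  365.6 200.4] psi 39.25 q [ 0.46  0.25  1.59 -0.    1.3  -0.22] gap 85.5 F [-1.1 -0.2 -0. ]
469,362,40,39 shift [-0.0021, 0.0044, 0.2139] turn [0.0011, -0.0007, 0.0055] rows>= 3.8
```

View pics/wt1.png

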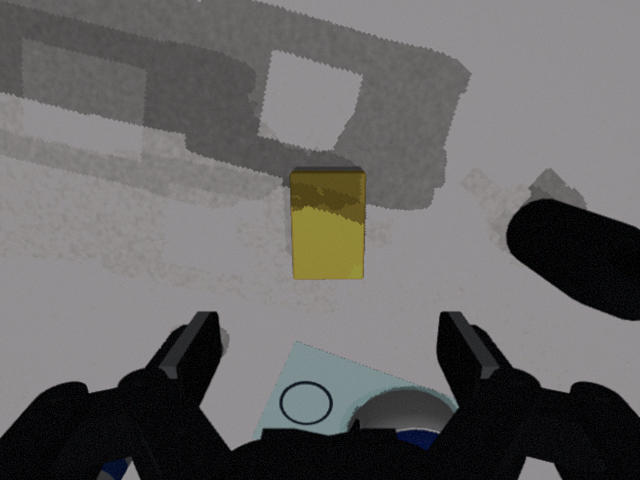

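```bash
python3 wtip.py wt2; python3 plan.py 467,364,60,39.2 467,364,25,39.2
```

```text
z 0.04980786596610656 292 367 169 277
((466.6192932128906, 365.7655944824219), (58.98683166503906, 90.08203125), 39.22705078125)
t 3.25 tcp [467.9 363.4 200.7] psi 39.2 q [ 0.46  0.25  1.59 -0.    1.3  -0.22] gap 85.4 F [-1.  -0.8 -0.4]
467,364,60,39.2 shift [-0.0005, -0.0017, 0.1875] turn [0.0022, 0.0004, -0.0001] rows>= 3.4
467,364,25,39.2 shift [-0.0004, -0.0018, 0.2342] turn [0.0022, 0.0004, -0.0001] rows>= 4.2
```

Emit:
jog_arm --moves '[[[0,-0.0015,0.15],[0,0,0],1],[[0,-0.0015,0.2],[0,0,0],1],[[0,-0.0015,0.235],[0,0,0],1],[[0,-0.0015,0.254],[0,0,0],1],[[0,-0.0015,0.254],[0,0,0],1],[[0,-0.0015,0.254],[0,0,0],1],[[0,-0.0015,0.254],[0,0,0],0],[[0,-0.0015,0.254],[0,0,0],0]]'

```text
time: 3.92
ee_pos: [0.4692, 0.364, 0.0125]
eef_rot: [2.959, 1.052, 0.005]
ft_force: [0.4, -0.0, 0.0]
finger_gap: 0.0636
```

Emit:
jog_arm --moves '[[[0,0,0],[0,0,0],0],[[0,0,0],[0,0,0],0],[[0,0,0],[0,0,0],0],[[0,0,0],[0,0,0],0],[[0,0,0],[0,0,0],0],[[0,0,-0.05],[0,0,0],0],[[0,0,-0.1],[0,0,0],0],[[0,0,-0.16],[0,0,0],0]]'

```text
time: 4.58
ee_pos: [0.4672, 0.3633, 0.1287]
eef_rot: [2.958, 1.052, -0.001]
ft_force: [0.1, 0.2, -0.9]
finger_gap: 0.0592
```

```bash
python3 plan.py 584,-9.5,130,-5.8 525,170,130,20
```

```text
t 4.58 tcp [467.2 363.3 128.7] psi 39.14 q [ 0.46  0.33  1.65 -0.    1.17 -0.22] gap 59.2 F [ 0.1  0.2 -0.9]
584,-9.5,130,-5.8 shift [-0.193, 0.4838, -0.0007] turn [0.0027, 0.0009, 0.9987] rows>= 9.4
525,170,130,20 shift [-0.1029, 0.2485, -0.0012] turn [0.0023, 0.0015, 0.4254] rows>= 4.8
```

Emit:
jog_arm --moves '[[[-0.193,0.484,0],[0,0,0.999],0],[[-0.193,0.484,0],[0,0,0.999],0],[[-0.193,0.484,0],[0,0,0.999],0],[[-0.193,0.484,0],[0,0,0.999],0],[[-0.193,0.484,0],[0,0,0.999],0],[[-0.193,0.484,0],[0,0,0.999],0],[[-0.193,0.484,0],[0,0,0.999],0],[[-0.193,0.484,0],[0,0,0.999],0]]'

```text
time: 5.25
ee_pos: [0.5672, 0.0436, 0.1295]
eef_rot: [3.135, -0.162, 0.0]
ft_force: [0.6, -0.1, -1.1]
finger_gap: 0.0592
```

```bash
python3 plan.py 584,-9.5,130,-5.8; python3 - <<'E'
from h import *
for n in ['top','wrist']:
    im,d=cams.get_image(n); save(n+'h1',im); np.save(n+'h1.npy',d)
E
```

```text
t 5.25 tcp [567.2  43.6 129.5] psi -5.93 q [-0.13  0.28  1.71 -0.    1.15 -0.03] gap 59.2 F [ 0.6 -0.1 -1.1]
584,-9.5,130,-5.8 shift [0.0296, 0.0681, -0.0005] turn [0.0027, -0.0002, -0.0028] rows>= 1.3
```

View pics/wristh1.png

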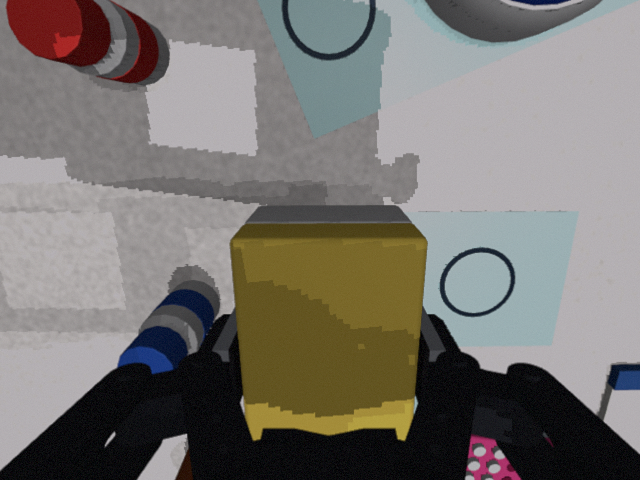

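View pics/toph1.png

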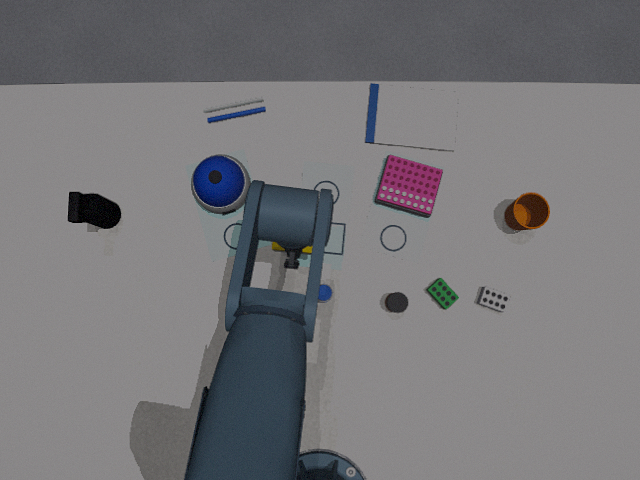

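```bash
python3 - <<'E'
from h import *
cal=cams.get_calibration('wrist'); s=arm.observe(); R0=Ro.from_rotvec(s['eef_rot']).as_matrix(); p=np.array(s['ee_pos']); print(s['time'])
d=np.load('wristh1.npy')
for u,v in [(232,241),(427,241),(330,241)]:
    for zz in (.166,.168,.170):
        P=px2plane(cal,u,v,zz); print(u,v,zz,np.round(R0.T@(P-p)*1000,1))
for v in (260,300,350,245):print('depth z',px2w(cal,330,v,d[v,330]))
E
python3 - <<'E'
import cv2
im=cv2.imread('pics/wristh1.png'); cv2.imwrite('pics/wh1z.png',cv2.resize(im[195:255,220:440],None,fx=3.6,fy=3.6))
E
```

```text
5.35
232 241 0.166 [-30.4 -44.2 -36.4]
232 241 0.168 [-29.9 -44.8 -38.4]
232 241 0.17 [-29.4 -45.4 -40.4]
427 241 0.166 [ 27.6 -44.1 -36.2]
427 241 0.168 [ 27.  -44.8 -38.2]
427 241 0.17 [ 26.5 -45.4 -40.2]
330 241 0.166 [ -1.3 -44.1 -36.3]
330 241 0.168 [ -1.3 -44.8 -38.3]
330 241 0.17 [ -1.3 -45.4 -40.3]
depth z [0.57185333 0.07823193 0.16726634]
depth z [0.57038423 0.06445821 0.16592565]
depth z [0.56844992 0.04639652 0.165894  ]
depth z [0.57230694 0.08239676 0.16566807]
```

View pics/wh1z.png

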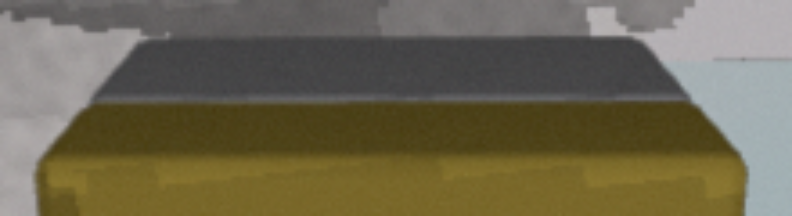

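```bash
python3 plan.py 583.7,-9.3,130,-5.9 583.7,-9.3,11,-5.9
```

```text
t 5.35 tcp [569.1  39.6 129.9] psi -6.16 q [-0.14  0.28  1.71 -0.    1.15 -0.03] gap 59.3 F [ 0.4  0.9 -2.3]
583.7,-9.3,130,-5.9 shift [0.0264, 0.0627, 0.0002] turn [0.0052, -0.0031, -0.0058] rows>= 1.2
583.7,-9.3,11,-5.9 shift [0.026, 0.062, 0.1588] turn [0.0052, -0.0031, -0.0058] rows>= 3.1
```

Emit:
jog_arm --moves '[[[0.026,0.062,0],[0.005,-0.003,-0.006],0],[[0.026,0.062,0],[0.005,-0.003,-0.006],0],[[0.026,0.062,0],[0.005,-0.003,-0.006],0],[[0.026,0.062,0.05],[0.005,-0.003,-0.006],0],[[0.026,0.062,0.1],[0.005,-0.003,-0.006],0],[[0.026,0.062,0.14],[0.005,-0.003,-0.006],0],[[0.026,0.062,0.14],[0.005,-0.003,-0.006],0],[[0.026,0.062,0.14],[0.005,-0.003,-0.006],0]]'

```text
time: 6.02
ee_pos: [0.5816, -0.0077, 0.0236]
eef_rot: [-3.137, 0.16, 0.008]
ft_force: [0.2, 0.2, -0.5]
finger_gap: 0.0592
```

```bash
python3 plan.py 583.7,-9.3,11,-5.9; python3 - <<'E'
from h import *
im,d=cams.get_image('wrist'); save('wh2',im)
E
python3 plan.py 583.7,-9.3,11,-5.9
```

```text
t 6.02 tcp [581.6  -7.7  23.6] psi -5.84 q [-0.22  0.46  1.71  0.    0.97 -0.12] gap 59.2 F [ 0.2  0.2 -0.5]
583.7,-9.3,11,-5.9 shift [0.0031, 0.0018, 0.0167] turn [-0.0008, 0.0065, 0.0013] rows>= 0.3
t 6.07 tcp [583.8  -8.3  25.8] psi -5.84 q [-0.22  0.46  1.71 -0.    0.97 -0.12] gap 59.2 F [ 0.   0.4 -0.7]
583.7,-9.3,11,-5.9 shift [0.0, 0.0013, 0.0197] turn [-0.0, 0.0004, 0.0013] rows>= 0.4
```

View pics/wh2.png

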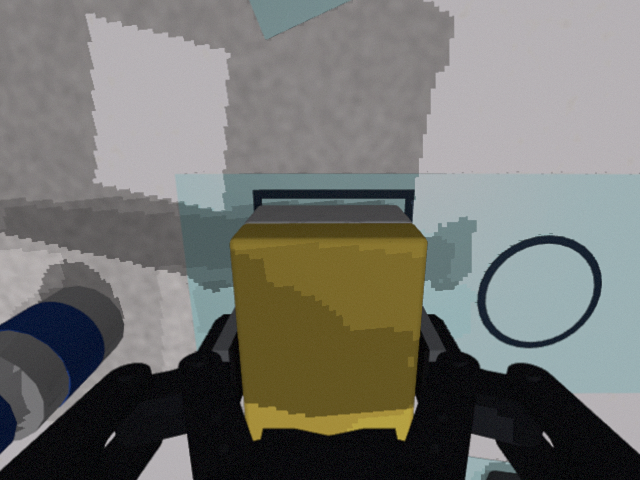

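```bash
python3 - <<'E'
import cv2
im=cv2.imread('pics/wh2.png'); cv2.imwrite('pics/wh2z.png',cv2.resize(im[180:250,225:435],None,fx=3.8,fy=3.8,interpolation=cv2.INTER_CUBIC))
E
```

```text
(no output)
```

View pics/wh2z.png

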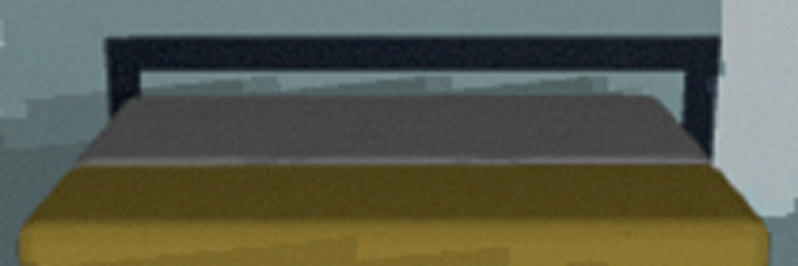

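```bash
python3 - <<'E'
from h import *
cal=cams.get_calibration('wrist'); s=arm.observe(); R0=Ro.from_rotvec(s['eef_rot']).as_matrix(); p=np.array(s['ee_pos']); print(s['time'],p)
f=lambda x,y:(225+(x+.5)/3.8-.5,180+(y+.5)/3.8-.5)
for n,x,y,z in [('outL',106,38,0),('outR',720,38,0),('inL',140,71,0),('inR',684,71,0),('boxbL',130,97,.0153),('boxbR',657,97,.0153),('topL',20,222,.0653),('topR',768,222,.0653)]:
    P=px2plane(cal,*f(x,y),z); print(n,np.round(R0.T@(P-p)*1000,1),np.round(P*1000,1))
E
```

```text
6.0667 [ 0.58377008 -0.0083136   0.02578379]
outL [-36.2 -49.3  25.8] [552.8  44.4   0. ]
outR [ 36.8 -49.3  25.8] [625.4  36.9   0. ]
inL [-32.3 -45.3  25.8] [556.2  40.    0. ]
inR [ 32.8 -45.3  25.8] [621.   33.4   0. ]
boxbL [-30.8 -45.3  10.5] [557.8  39.9  15.3]
boxbR [ 26.9 -45.3  10.5] [615.1  34.   15.3]
topL [-30.1 -46.  -39.5] [558.5  40.5  65.3]
topR [ 26.5 -46.  -39.5] [614.9  34.8  65.3]
```

Emit:
jog_arm --moves '[[[0.0028,0.0027,0],[0,0,0],0],[[0.0028,0.0027,0.01],[0,0,0],0],[[0.0028,0.0027,0.017],[0,0,0],0],[[0.0028,0.0027,0.0175],[0,0,0],0],[[0.0028,0.0027,0.0175],[0,0,0],0],[[0.0028,0.0027,0.0175],[0,0,0],0]]'

```text
time: 6.57
ee_pos: [0.5868, -0.0108, 0.0136]
eef_rot: [3.137, -0.16, 0.004]
ft_force: [2.3, 0.3, 2.4]
finger_gap: 0.0592
```

```bash
python3 plan.py ; python3 - <<'E'
from h import *
im,d=cams.get_image('wrist'); save('wh3',im)
im=im[...,::-1]; cv2.imwrite('pics/wh3z.png',cv2.resize(im[180:250,225:435],None,fx=3.8,fy=3.8,interpolation=cv2.INTER_CUBIC))
E
python3 plan.py
```

```text
t 6.57 tcp [586.8 -10.8  13.6] psi -5.84 q [-0.22  0.49  1.7   0.    0.95 -0.12] gap 59.2 F [2.3 0.3 2.4]
t 6.62 tcp [586.8 -10.7  13.6] psi -5.83 q [-0.22  0.49  1.7   0.    0.95 -0.12] gap 59.5 F [1.1 0.  3.2]
```

View pics/wh3z.png

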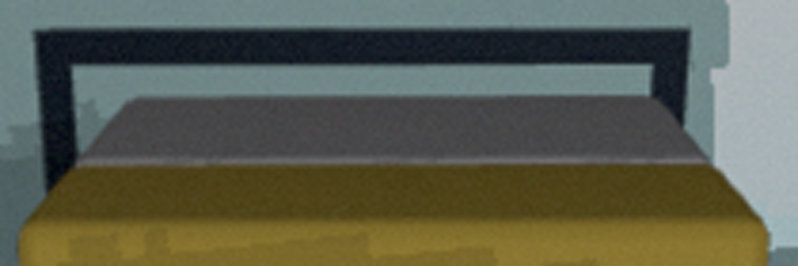

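```bash
python3 - <<'E'
from h import *
cal=cams.get_calibration('wrist'); s=arm.observe(); R0=Ro.from_rotvec(s['eef_rot']).as_matrix(); p=np.array(s['ee_pos']); print(s['time'],p)
f=lambda x,y:(225+(x+.5)/3.8-.5,180+(y+.5)/3.8-.5)
for n,x,y,z in [('outL',35,30,0),('outR',690,30,0),('inL',72,64,0),('inR',652,64,0),('boxbL',130,97,.0),('boxbR',657,97,.0)]:
    P=px2plane(cal,*f(x,y),z); print(n,np.round(R0.T@(P-p)*1000,1),np.round(P*1000,1))
E
python3 plan.py 583.5,-8.8,17,-5.9
```

```text
6.6167 [ 0.58680861 -0.01074635  0.01357248]
outL [-41.4 -52.2  13.5] [550.9  45.4   0. ]
outR [ 30.7 -52.1  13.6] [622.7  38.    0. ]
inL [-37.6 -48.4  13.5] [554.4  41.2   0. ]
inR [ 26.7 -48.4  13.6] [618.3  34.7   0. ]
boxbL [-31.4 -44.7  13.5] [560.2  36.9   0. ]
boxbR [ 27.4 -44.6  13.6] [618.7  30.9   0. ]
t 6.62 tcp [586.8 -10.7  13.6] psi -5.83 q [-0.22  0.49  1.7   0.    0.95 -0.12] gap 59.5 F [1.1 0.  3.2]
583.5,-8.8,17,-5.9 shift [-0.0046, -0.0021, -0.0046] turn [0.0002, -0.0029, 0.0014] rows>= 0.1
```

Emit:
jog_arm --moves '[[[0,0,-0.006],[0,0,0],0],[[-0.0046,-0.0022,-0.006],[0,0,0],0],[[-0.0046,-0.0022,-0.006],[0,0,0],0],[[-0.0046,-0.0022,-0.006],[0,0,0],0],[[-0.0046,-0.0022,0],[0,0,0],0],[[-0.0046,-0.0022,0.0005],[0,0,0],0],[[-0.0046,-0.0022,0.0005],[0,0,0],0],[[-0.0046,-0.0022,0.0005],[0,0,0],0]]'

```text
time: 7.28
ee_pos: [0.584, -0.0087, 0.0135]
eef_rot: [3.137, -0.16, 0.005]
ft_force: [-0.1, 1.1, 4.6]
finger_gap: 0.0593
```

```bash
python3 plan.py ; python3 - <<'E'
from h import *
im,d=cams.get_image('wrist'); save('wh4',im)
im=im[...,::-1]; cv2.imwrite('pics/wh4z.png',cv2.resize(im[180:250,225:435],None,fx=3.8,fy=3.8,interpolation=cv2.INTER_CUBIC))
E
python3 plan.py
```

```text
t 7.28 tcp [584.   -8.7  13.5] psi -5.84 q [-0.22  0.48  1.71  0.    0.95 -0.12] gap 59.3 F [-0.1  1.1  4.6]
t 7.33 tcp [584.   -8.7  13.5] psi -5.84 q [-0.22  0.48  1.71  0.    0.95 -0.12] gap 59.0 F [-0.3  0.7  5. ]
```

View pics/wh4z.png

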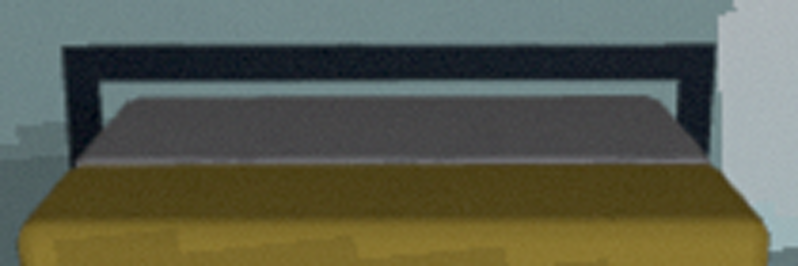

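Emit:
jog_arm --moves '[[[0,0,0],[0,0,0],1],[[0,0,0],[0,0,0],1],[[0,0,0],[0,0,0],1],[[0,0,-0.03],[0,0,0],1],[[0,0,-0.09],[0,0,0],1],[[0,0,-0.14],[0,0,0],1],[[0,0,-0.2],[0,0,0],1],[[0,0,-0.25],[0,0,0],1]]'

```text
time: 8.0
ee_pos: [0.5829, -0.0086, 0.2026]
eef_rot: [3.137, -0.16, 0.004]
ft_force: [1.2, -0.3, -0.9]
finger_gap: 0.0857
```

```bash
python3 plan.py 440.6,-389.8,150,-20.3
```

```text
t 8.0 tcp [582.9  -8.6 202.6] psi -5.84 q [-0.22  0.22  1.62  0.    1.3  -0.12] gap 85.7 F [ 1.2 -0.3 -0.9]
440.6,-389.8,150,-20.3 shift [-0.1371, 0.5249, 0.0698] turn [-0.0003, -0.003, 0.3212] rows>= 9.8
```

Emit:
jog_arm --moves '[[[-0.137,0.525,0.03],[0,0,0.32],1],[[-0.137,0.525,0.03],[0,0,0.32],1],[[-0.137,0.525,0.03],[0,0,0.32],1],[[-0.137,0.525,0.03],[0,0,0.32],1],[[-0.137,0.525,0.03],[0,0,0.32],1],[[-0.137,0.525,0.03],[0,0,0.32],1],[[-0.137,0.525,0.03],[0,0,0.32],1],[[-0.137,0.525,0.03],[0,0,0.32],1]]'

```text
time: 8.67
ee_pos: [0.4654, -0.322, 0.1834]
eef_rot: [-3.092, 0.552, -0.003]
ft_force: [-0.2, -0.2, 0.4]
finger_gap: 0.0854
```

Emit:
jog_arm --moves '[[[-0.038,0.12,0.02],[0,0,0.06],1],[[-0.038,0.12,0.02],[0,0,0.06],1]]'

```text
time: 8.83
ee_pos: [0.415, -0.3873, 0.1704]
eef_rot: [3.078, -0.629, 0.004]
ft_force: [0.7, -0.5, -0.4]
finger_gap: 0.0852
```

```bash
python3 plan.py 440.6,-389.8,160,-20.3
```

```text
t 8.83 tcp [ 415.  -387.3  170.4] psi -23.09 q [-0.96  0.22  1.68  0.    1.23 -0.56] gap 85.2 F [ 0.7 -0.5 -0.4]
440.6,-389.8,160,-20.3 shift [0.0327, -0.0103, 0.0139] turn [-0.0004, -0.0032, -0.0619] rows>= 0.7
```

Emit:
jog_arm --moves '[[[0.0327,-0.0103,0.014],[0,0,-0.062],1],[[0.0327,-0.0103,0.014],[0,0,-0.062],1],[[0.0327,-0.0103,0.014],[0,0,-0.062],1],[[0.0327,-0.0103,0.014],[0,0,-0.062],1]]'

```text
time: 9.17
ee_pos: [0.4404, -0.389, 0.1596]
eef_rot: [-3.092, 0.553, -0.002]
ft_force: [0.3, 0.3, 0.6]
finger_gap: 0.0853
```

```bash
python3 - <<'E'
from h import *
cal=cams.get_calibration('wrist');im,d=cams.get_image('wrist'); save('wb1',im)
E
python3 plan.py 440.6,-389.8,4,-20.3
```

```text
t 9.22 tcp [ 440.8 -388.8  160. ] psi -20.24 q [-0.93  0.28  1.64  0.    1.22 -0.57] gap 85.6 F [-0. -1. -0.]
440.6,-389.8,4,-20.3 shift [-0.0002, 0.0014, 0.208] turn [-0.0005, -0.0026, 0.0013] rows>= 3.7
```

View pics/wb1.png

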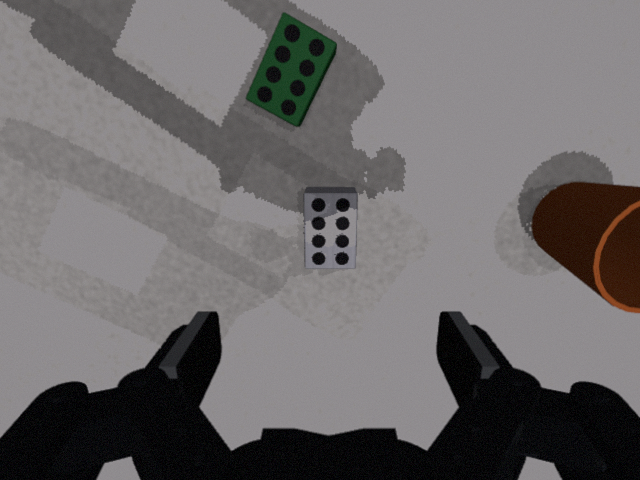

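```bash
python3 - <<'E'
from h import *
cal=cams.get_calibration('wrist');P=px2plane(cal,330.3,231.8,.03);print(P)
s=arm.observe();print(Ro.from_rotvec(s['eef_rot']).inv().apply(P-s['ee_pos'])*1000)
a=px2plane(cal,318.5,205,.03);b=px2plane(cal,318.5,259,.03);print(np.degrees(np.arctan2(-(a-b)[0],(a-b)[1])))
a=px2plane(cal,343,205,.03);b=px2plane(cal,342,259,.03);print(np.degrees(np.arctan2(-(a-b)[0],(a-b)[1])))
E
```

```text
[ 0.44035455 -0.38911143  0.03      ]
[ -0.5485068    0.44353922 130.02104718]
-20.72459965226587
-20.64031840967583
```

Emit:
jog_arm --moves '[[[0,0.0005,0.1],[0,0,0.008],1],[[0,0.0005,0.15],[0,0,0.008],1],[[0,0.0005,0.19],[0,0,0.008],1],[[0,0.0005,0.205],[0,0,0.008],1],[[0,0.0005,0.205],[0,0,0.008],1],[[0,0.0005,0.205],[0,0,0.008],1],[[0,0.0005,0.205],[0,0,0.008],0],[[0,0.0005,0.205],[0,0,0.008],0]]'

```text
time: 9.88
ee_pos: [0.4427, -0.391, 0.0096]
eef_rot: [3.087, -0.56, 0.01]
ft_force: [0.4, 0.4, 0.4]
finger_gap: 0.064
```

Emit:
jog_arm --moves '[[[0,0,0],[0,0,0],0],[[0,0,0],[0,0,0],0],[[0,0,0],[0,0,0],0],[[0,0,0],[0,0,0],0],[[0,0,0],[0,0,0],0],[[0,0,0],[0,0,0],0]]'

```text
time: 10.38
ee_pos: [0.4441, -0.3928, 0.0128]
eef_rot: [3.084, -0.559, 0.015]
ft_force: [-2.1, 1.2, 11.0]
finger_gap: 0.0384
```

```bash
python3 plan.py 583.6,-8.8,160,-5.9
```

```text
t 10.38 tcp [ 444.1 -392.8   12.8] psi -20.54 q [-0.92  0.49  1.7   0.    0.94 -0.57] gap 38.4 F [-2.1  1.2 11. ]
583.6,-8.8,160,-5.9 shift [-0.0034, -0.5436, -0.1992] turn [0.0083, -0.0125, -0.3255] rows>= 10.4
```

Emit:
jog_arm --moves '[[[0,0,-0.03],[0.008,-0.0125,0],0],[[0,0,-0.08],[0.008,-0.0125,0],0],[[0,0,-0.13],[0.008,-0.0125,0],0],[[0,0,-0.19],[0.008,-0.0125,0],0],[[0,0,-0.19],[0.008,-0.0125,0],0],[[0,0,-0.19],[0.008,-0.0125,0],0]]'

```text
time: 10.88
ee_pos: [0.4447, -0.3937, 0.16]
eef_rot: [3.086, -0.559, 0.012]
ft_force: [0.9, -0.9, -3.5]
finger_gap: 0.0387
```

```bash
python3 - <<'E'
from h import *
cal=cams.get_calibration('wrist');im,d=cams.get_image('wrist'); save('wb2',im); np.save('wb2.npy',d)
im,d=cams.get_image('side'); save('sb2',im)
E
python3 plan.py 583.6,-8.8,160,-5.9
```

```text
t 10.98 tcp [ 442.6 -391.   154.7] psi -20.55 q [-0.93  0.29  1.63  0.    1.22 -0.57] gap 38.3 F [-0.   0.5 -3.2]
583.6,-8.8,160,-5.9 shift [-0.0028, -0.5431, -0.0062] turn [-0.0019, -0.0005, -0.3255] rows>= 9.8
```

View pics/wb2.png

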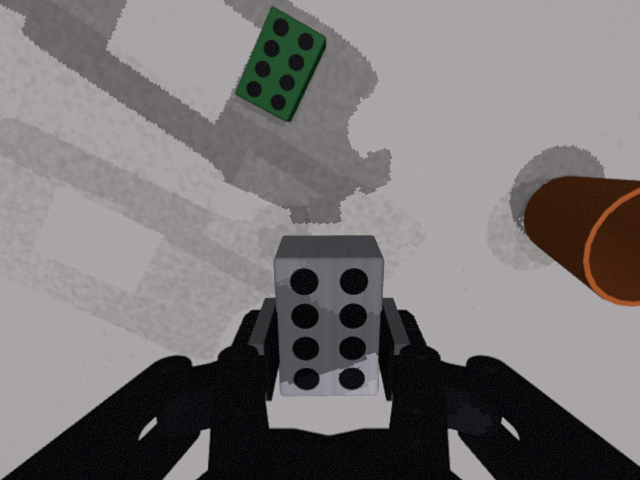

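```bash
python3 - <<'E'
from h import *
cal=cams.get_calibration('wrist');s=arm.observe();R0=Ro.from_rotvec(s['eef_rot'])
d=np.load('wb2.npy')
print('z rel',[round(float(px2w(cal,u,v,d[v,u])[2]-s['ee_pos'][2]),4) for u,v in [(329,270),(329,300),(329,340),(329,370)]])
for u,v in [(304,281),(354,281),(306.5,378.5),(351.5,378.5),(275,258),(384,258),(279,394),(379,394),(283,236),(377,236)]:
    dz=.018 if v!=236 else -.012
    P=px2plane(cal,u,v,s['ee_pos'][2]+dz); print(u,v,np.round(R0.inv().apply(P-s['ee_pos'])*1000,1))
E
```

```text
z rel [0.0164, 0.0157, 0.0167, 0.0173]
304 281 [-10.5 -22.9 -18. ]
354 281 [  7.5 -22.9 -18. ]
306.5 378.5 [-10.4  18.9 -18. ]
351.5 378.5 [  7.4  18.8 -18. ]
275 258 [-20.6 -31.7 -18. ]
384 258 [ 18.  -31.7 -17.9]
279 394 [-21.5  26.3 -18. ]
379 394 [ 18.6  26.2 -18. ]
283 236 [-21.3 -31.   12. ]
377 236 [ 19.2 -31.   12.1]
```

```bash
python3 plan.py 583.7,-11.3,155,-5.9
```

```text
t 10.98 tcp [ 442.6 -391.   154.7] psi -20.55 q [-0.93  0.29  1.63  0.    1.22 -0.57] gap 38.3 F [-0.   0.5 -3.2]
583.7,-11.3,155,-5.9 shift [-0.0015, -0.54, 0.0005] turn [-0.0019, -0.0005, -0.3255] rows>= 9.7
```

Emit:
jog_arm --moves '[[[-0.0015,-0.54,0],[0,0,-0.3255],0],[[-0.0015,-0.54,0],[0,0,-0.3255],0],[[-0.0015,-0.54,0],[0,0,-0.3255],0],[[-0.0015,-0.54,0],[0,0,-0.3255],0],[[-0.0015,-0.54,0],[0,0,-0.3255],0],[[-0.0015,-0.54,0],[0,0,-0.3255],0],[[-0.0015,-0.54,0],[0,0,-0.3255],0],[[-0.0015,-0.54,0],[0,0,-0.3255],0]]'

```text
time: 11.65
ee_pos: [0.5572, -0.0763, 0.1525]
eef_rot: [-3.135, 0.162, 0.006]
ft_force: [1.1, 0.8, -2.0]
finger_gap: 0.0386
```

```bash
python3 plan.py 583.7,-11.3,120,-5.9
```

```text
t 11.65 tcp [557.2 -76.3 152.5] psi -5.92 q [-0.35  0.24  1.71  0.    1.2  -0.25] gap 38.6 F [ 1.1  0.8 -2. ]
583.7,-11.3,120,-5.9 shift [0.0263, -0.0897, 0.0435] turn [-0.0033, 0.0053, -0.0004] rows>= 1.9
```

Emit:
jog_arm --moves '[[[0.0263,-0.09,0.03],[0,0.005,0],0],[[0.0263,-0.09,0.04],[0,0.005,0],0],[[0.0263,-0.09,0.06],[0,0.005,0],0],[[0.0263,-0.09,0.083],[0,0.005,0],0],[[0.0263,-0.09,0.083],[0,0.005,0],0],[[0.0263,-0.09,0.083],[0,0.005,0],0],[[0.0263,-0.09,0.083],[0,0.005,0],0],[[0.0263,-0.09,0.083],[0,0.005,0],0]]'

```text
time: 12.32
ee_pos: [0.584, -0.0117, 0.091]
eef_rot: [-3.135, 0.163, -0.001]
ft_force: [0.6, -0.2, -3.0]
finger_gap: 0.0386
```

```bash
python3 plan.py 583.7,-11.3,65,-5.9;python3 - <<'E'
from h import *
cal=cams.get_calibration('wrist');im,d=cams.get_image('wrist'); save('wb3',im); np.save('wb3.npy',d)
E
python3 plan.py 583.7,-11.3,65,-5.9
```

```text
t 12.32 tcp [584.  -11.7  91. ] psi -5.97 q [-0.22  0.36  1.69  0.    1.09 -0.12] gap 38.6 F [ 0.6 -0.2 -3. ]
583.7,-11.3,65,-5.9 shift [-0.0005, -0.0004, 0.0347] turn [-0.0031, -0.001, -0.0015] rows>= 0.6
t 12.37 tcp [584.2 -11.8  91.4] psi -5.97 q [-0.22  0.36  1.69  0.    1.09 -0.12] gap 38.5 F [ 0.3  0.3 -2.2]
583.7,-11.3,65,-5.9 shift [-0.0008, -0.0005, 0.0352] turn [-0.003, -0.0019, -0.0016] rows>= 0.6
```

View pics/wb3.png

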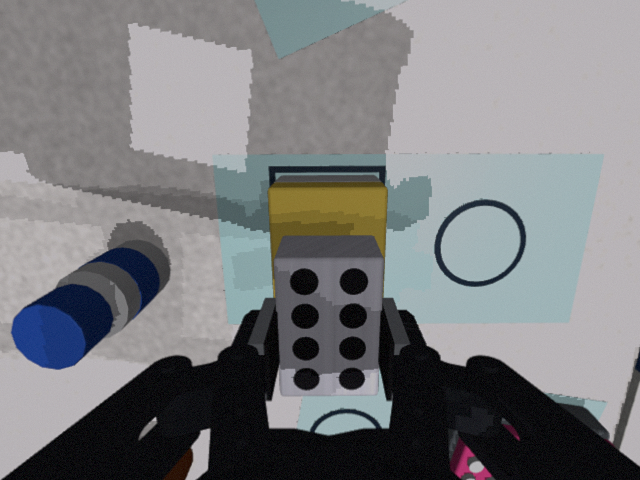

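```bash
python3 - <<'E'
from h import *
cal=cams.get_calibration('wrist');s=arm.observe();R0=Ro.from_rotvec(s['eef_rot'])
im=cv2.imread('pics/wb3.png');cv2.imwrite('pics/wb3z.png',cv2.resize(im[155:265,255:400],None,fx=5,fy=5,interpolation=cv2.INTER_CUBIC))
E
```

```text
(no output)
```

View pics/wb3z.png

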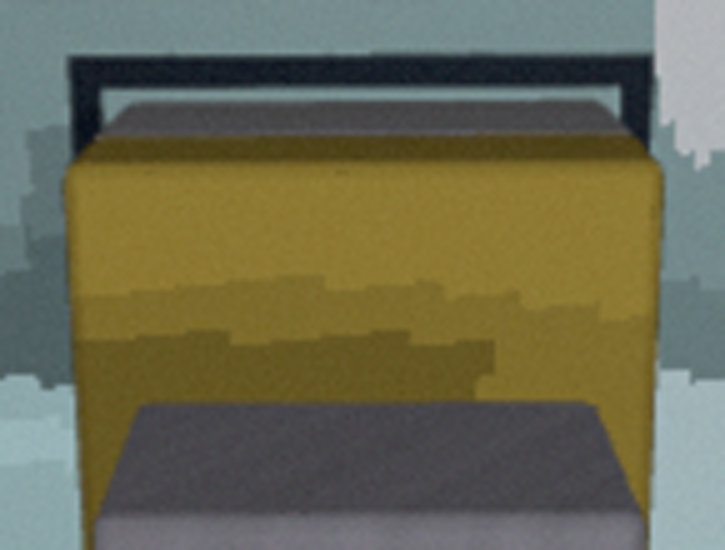

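```bash
python3 - <<'E'
from h import *
cal=cams.get_calibration('wrist');s=arm.observe();R0=Ro.from_rotvec(s['eef_rot'])
f=lambda x,y:(255+(x+.5)/5-.5,155+(y+.5)/5-.5)
for n,x,y,z in [('lidL',66,163,.05),('lidR',662,163,.05),('lidL2',83,400,.05),('lidR2',654,400,.05),('blkbL',140,404,s['ee_pos'][2]-.012),('blkbR',597,404,s['ee_pos'][2]-.012),('blktL',96,515,s['ee_pos'][2]+.018),('blktR',645,515,s['ee_pos'][2]+.018)]:
    P=px2plane(cal,*f(x,y),z); print(n,np.round(R0.inv().apply(P-s['ee_pos'])*1000,1))
E
```

```text
lidL [-31.8 -47.9  41.4]
lidR [ 26.9 -47.9  41.5]
lidL2 [-31.2 -23.6  41.4]
lidR2 [ 27.2 -23.6  41.5]
blkbL [-21.6 -31.8  12. ]
blkbR [ 17.7 -31.8  12.1]
blktL [-21.1 -32.4 -18. ]
blktR [ 17.7 -32.4 -17.9]
```

Emit:
jog_arm --moves '[[[0,-0.001,0.015],[-0.003,-0.002,0],0],[[0,-0.001,0.03],[-0.003,-0.002,0],0],[[0,-0.001,0.0375],[-0.003,-0.002,0],0],[[0,-0.001,0.0375],[-0.003,-0.002,0],0],[[0,-0.001,0.0375],[-0.003,-0.002,0],0]]'

```text
time: 12.78
ee_pos: [0.5839, -0.0109, 0.0627]
eef_rot: [-3.137, 0.164, 0.002]
ft_force: [-1.0, 0.1, -0.6]
finger_gap: 0.0387
```

```bash
python3 plan.py;python3 - <<'E'
from h import *
im,d=cams.get_image('wrist'); save('wb4',im); im,d=cams.get_image('side'); save('sb4',im)
cv2.imwrite('pics/sb4z.png',cv2.resize(im[140:270,250:410,::-1],None,fx=4,fy=4,interpolation=cv2.INTER_CUBIC))
E
python3 plan.py
```

```text
t 12.78 tcp [583.9 -10.9  62.7] psi -5.98 q [-0.22  0.4   1.7  -0.    1.04 -0.12] gap 38.7 F [-1.   0.1 -0.6]
t 12.88 tcp [583.9 -10.9  62.6] psi -5.97 q [-0.22  0.4   1.7  -0.    1.04 -0.12] gap 38.8 F [ 0.1 -0.4 -1.6]
```

View pics/wb4.png

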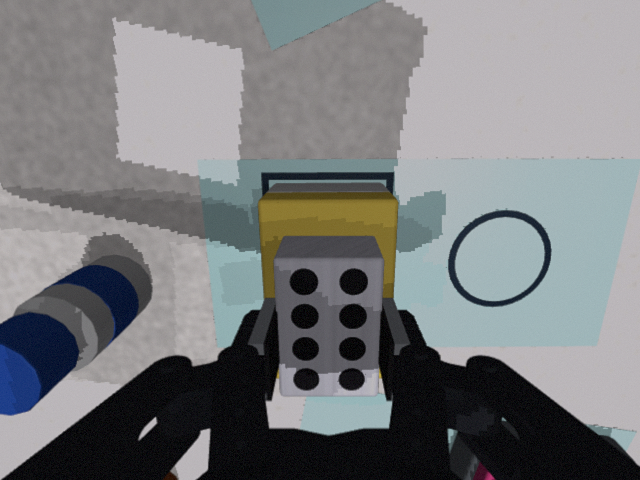

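View pics/sb4z.png

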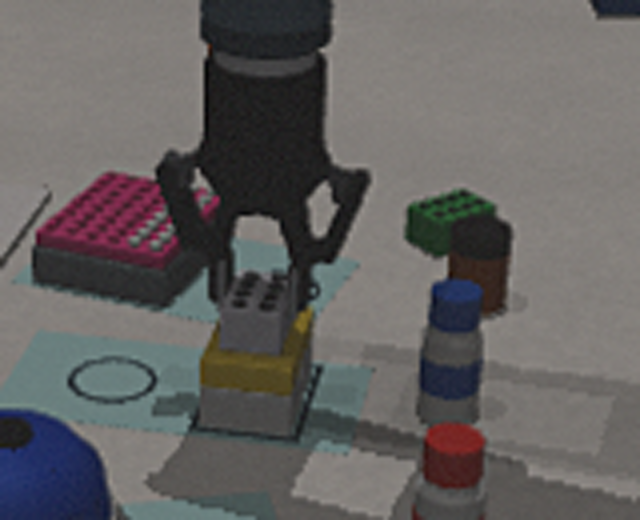

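Emit:
jog_arm --moves '[[[0,0,0.0015],[0,0,0],0],[[0,0,0.003],[0,0,0],0],[[0,0,0.003],[0,0,0],0]]'

```text
time: 13.13
ee_pos: [0.584, -0.0109, 0.0625]
eef_rot: [3.137, -0.163, -0.002]
ft_force: [-9.5, 1.8, 17.9]
finger_gap: 0.0387
```

```bash
python3 plan.py
```

```text
t 13.13 tcp [584.  -10.9  62.5] psi -5.95 q [-0.22  0.4   1.7  -0.    1.04 -0.12] gap 38.7 F [-9.5  1.8 17.9]
```

Emit:
jog_arm --moves '[[[0,0,0],[0,0,0],0],[[0,0,0],[0,0,0],0]]'

```text
time: 13.3
ee_pos: [0.5843, -0.0109, 0.0628]
eef_rot: [3.137, -0.163, -0.001]
ft_force: [0.6, -0.9, -2.8]
finger_gap: 0.0387
```

Emit:
jog_arm --moves '[[[0,0,0],[0,0,0],0.65],[[0,0,0],[0,0,0],0.65],[[0,0,0],[0,0,0],0.65],[[0,0,-0.01],[0,0,0],0.65],[[0,0,-0.03],[0,0,0],0.65],[[0,0,-0.07],[0,0,0],0.65],[[0,0,-0.1],[0,0,0],0.8],[[0,0,-0.12],[0,0,0],1]]'

```text
time: 13.97
ee_pos: [0.5857, -0.0111, 0.1561]
eef_rot: [3.137, -0.163, 0.005]
ft_force: [0.4, -0.1, 1.0]
finger_gap: 0.0771
```

```bash
python3 - <<'E'
from h import *
im,d=cams.get_image('wrist'); save('wb5',im)
E
python3 plan.py 436,-166.5,120,-10
```

```text
t 14.02 tcp [587.2 -11.4 158.7] psi -5.94 q [-0.22  0.28  1.65 -0.    1.21 -0.12] gap 84.0 F [1.3 0.2 1.9]
436,-166.5,120,-10 shift [-0.1795, 0.2265, 0.0506] turn [0.0011, -0.0093, 0.0901] rows>= 5.3
```

View pics/wb5.png

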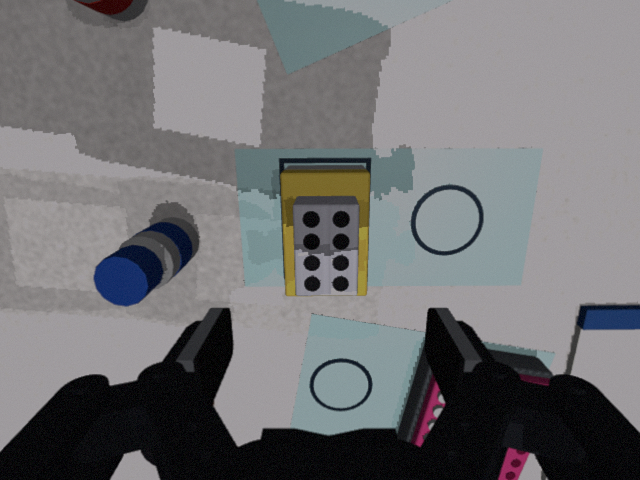

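Emit:
jog_arm --moves '[[[-0.179,0.2265,-0.02],[0,0,0.998],1],[[-0.179,0.2265,-0.02],[0,0,0.998],1],[[-0.179,0.2265,-0.02],[0,0,0.998],1],[[-0.179,0.2265,-0.02],[0,0,0.998],1],[[-0.179,0.2265,-0.02],[0,0,0.998],1],[[-0.179,0.2265,-0.02],[0,0,0.998],1],[[-0.179,0.2265,-0.02],[0,0,0.998],1]]'

```text
time: 14.6
ee_pos: [0.4343, -0.1687, 0.1733]
eef_rot: [-2.829, 1.364, -0.012]
ft_force: [0.1, -0.0, -0.7]
finger_gap: 0.0852
```

```bash
python3 plan.py 436,-166.7,150,-96; python3 plan.py 436,-166.7,150,-95
```

```text
t 14.6 tcp [ 434.3 -168.7  173.3] psi -51.47 q [-0.63 -0.01  1.94  0.    1.21  0.27] gap 85.2 F [ 0.1 -0.  -0.7]
436,-166.7,150,-96 shift [-0.0009, -0.0033, 0.0311] turn [-0.0082, -0.0063, 0.9895] rows>= 6.2
t 14.6 tcp [ 434.3 -168.7  173.3] psi -51.47 q [-0.63 -0.01  1.94  0.    1.21  0.27] gap 85.2 F [ 0.1 -0.  -0.7]
436,-166.7,150,-95 shift [-0.0009, -0.0033, 0.0311] turn [-0.0082, -0.0064, 0.9673] rows>= 6.1
```

Emit:
jog_arm --moves '[[[-0.001,-0.0033,0.031],[-0.008,-0.006,0.99],1],[[-0.001,-0.0033,0.031],[-0.008,-0.006,0.99],1],[[-0.001,-0.0033,0.031],[-0.008,-0.006,0.99],1],[[-0.001,-0.0033,0.031],[-0.008,-0.006,0.99],1],[[-0.001,-0.0033,0.031],[-0.008,-0.006,0.99],1],[[-0.001,-0.0033,0.031],[-0.008,-0.006,0.99],1],[[-0.001,-0.0033,0.031],[-0.008,-0.006,0.99],1],[[-0.001,-0.0033,0.031],[-0.008,-0.006,0.99],1]]'

```text
time: 15.27
ee_pos: [0.4359, -0.1666, 0.15]
eef_rot: [-2.1, 2.337, -0.0]
ft_force: [-0.1, -0.2, -0.9]
finger_gap: 0.0854
```

```bash
python3 - <<'E'
from h import *
cams.get_image('top')
cal=cams.get_calibration('wrist');s=arm.observe();im,d=cams.get_image('wrist'); save('wj1',im); np.save('wj1.npy',d)
R0=Ro.from_rotvec(s['eef_rot'])
for b in cams.boxes_of('amber_jar','wrist')[:2]:
    u,v=b['xy'];print(b, [px2w(cal,u,v,d[int(v),int(u)])])
E
python3 plan.py 436,-166.7,20,-96
```

```text
{'xy': [334.3, 238.1], 'confidence': 0.97} [array([ 0.44091804, -0.17101271,  0.0601667 ])]
{'xy': [117.1, 113.4], 'confidence': 0.42} [array([ 0.5358787 , -0.0189397 , -0.00054966])]
t 15.42 tcp [ 435.9 -166.6  150. ] psi -95.93 q [-0.62  0.03  1.95 -0.    1.16  1.05] gap 85.2 F [-0.1  0.8 -0.6]
436,-166.7,20,-96 shift [0.0001, -0.0001, 0.1734] turn [-0.0003, -0.0002, 0.0015] rows>= 3.1
```

View pics/wj1.png

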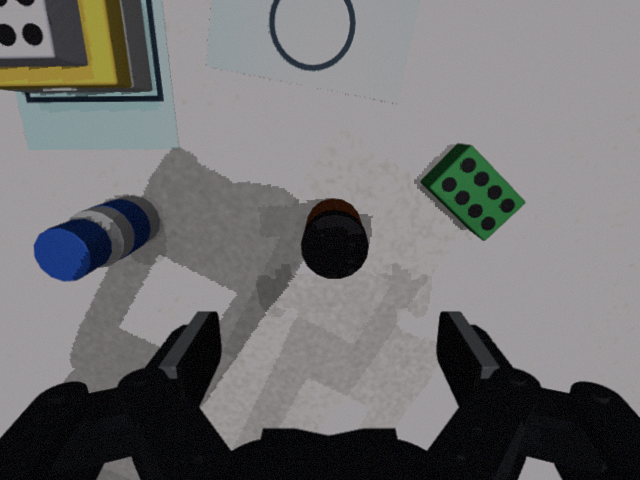

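```bash
cat > circ.py <<'E'
from h import *
import sys
def dark_circ(im,u0,v0,r,z,cal,thr=38):
    g=cv2.cvtColor(im,cv2.COLOR_BGR2GRAY); 
    m=np.zeros(g.shape,np.uint8); m[v0-r:v0+r,u0-r:u0+r]=(g[v0-r:v0+r,u0-r:u0+r]<thr)
    cs,_=cv2.findContours(m,cv2.RETR_EXTERNAL,cv2.CHAIN_APPROX_NONE);p=max(cs,key=cv2.contourArea)[:,0]
    P=np.array([px2plane(cal,u,v,z)[:2]*1000 for u,v in p],np.float32); return cv2.fitEllipse(P),cv2.minEnclosingCircle(P)
E
python3 - <<'E'
from circ import *
cal=cams.get_calibration('wrist');s=arm.observe();R0=Ro.from_rotvec(s['eef_rot'])
im=cv2.imread('pics/wj1.png'); 
for t in (20,28): print(dark_circ(im,335,245,45,.06,cal,t))
g=cv2.cvtColor(im,cv2.COLOR_BGR2GRAY);print(g[200:285:6,335],g[244,290:380:6])
E
```

```text
(((437.62811279296875, -170.38189697265625), (42.14407730102539, 49.63420104980469), 94.44933319091797), ((439.4374084472656, -169.5952911376953), 26.361988067626953))
(((438.91455078125, -170.68524169921875), (41.83964538574219, 53.31039047241211), 86.97147369384766), ((439.80718994140625, -170.54885864257812), 26.631908416748047))
[ 24  20   4  26  24   8   6   8   7   7  11  10  12  46 145] [100 105  11   7   2  10  12   2  15  12  22   3   9  59 155]
```

```bash
python3 - <<'E'
from circ import *
cal=cams.get_calibration('wrist');s=arm.observe();R0=Ro.from_rotvec(s['eef_rot'])
for uv in [(334.7,245),(334.7,278),(301,245),(368.3,245)]:
    P=px2plane(cal,*uv,.06);print(P,R0.inv().apply(P-s['ee_pos'])*1000)
E
```

```text
[ 0.43617583 -0.1708125   0.06      ] [ 4.14976013 -0.67870414 90.04284892]
[ 0.4129858 -0.1685118  0.06     ] [ 4.25796179 22.6249249  90.03770717]
[ 0.43845605 -0.14891891  0.06      ] [-17.86224622  -0.68411152  90.03865378]
[ 0.433902   -0.19264263  0.06      ] [26.09799232 -0.67309051 90.04703184]
```

Emit:
jog_arm --moves '[[[0.005,0,0],[0,0,0],1],[[0.005,0,0.05],[0,0,0],1],[[0.005,0,0.1],[0,0,0],1],[[0.005,0,0.14],[0,0,0],1],[[0.005,0,0.165],[0,0,0],1],[[0.005,0,0.173],[0,0,0],1],[[0.005,0,0.173],[0,0,0],1],[[0.005,0,0.173],[0,0,0],0.65]]'

```text
time: 16.08
ee_pos: [0.4361, -0.1708, 0.0209]
eef_rot: [-2.104, 2.333, -0.002]
ft_force: [-0.1, 0.4, -0.3]
finger_gap: 0.0751
```

Emit:
jog_arm --moves '[[[0,0,0],[0,0,0],0.6],[[0,0,0],[0,0,0],0.6],[[0,0,0],[0,0,0],0],[[0,0,0],[0,0,0],0],[[0,0,0],[0,0,0],0],[[0,0,0],[0,0,0],0]]'

```text
time: 16.58
ee_pos: [0.4373, -0.1715, 0.0226]
eef_rot: [-2.104, 2.332, -0.006]
ft_force: [-0.5, 1.9, 6.6]
finger_gap: 0.0439
```

```bash
python3 - <<'E'
from h import *
cal=cams.get_calibration('wrist');s=arm.observe();im,d=cams.get_image('wrist'); save('wj2',im); np.save('wj2.npy',d)
E
python3 plan.py 683,-19.2,130,-96
```

```text
t 16.63 tcp [ 437.3 -171.5   22.6] psi -95.9 q [-0.63  0.26  2.    0.    0.87  1.05] gap 43.5 F [-0.1  2.1  6.2]
683,-19.2,130,-96 shift [-0.2354, -0.3055, -0.1425] turn [-0.0046, -0.0025, 0.0022] rows>= 7.4
```

View pics/wj2.png

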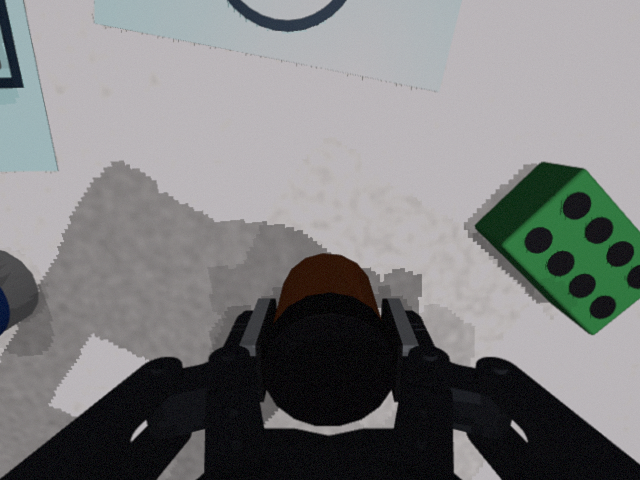

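Emit:
jog_arm --moves '[[[0,0,-0.05],[-0.0046,-0.0025,0],0],[[0,0,-0.1],[-0.0046,-0.0025,0],0],[[-0.05,-0.06,-0.155],[-0.0046,-0.0025,0],0],[[-0.2354,-0.3055,-0.16],[-0.0046,-0.0025,0],0],[[-0.2354,-0.3055,-0.16],[-0.0046,-0.0025,0],0],[[-0.2354,-0.3055,-0.16],[-0.0046,-0.0025,0],0],[[-0.2354,-0.3055,-0.16],[-0.0046,-0.0025,0],0],[[-0.2354,-0.3055,-0.16],[-0.0046,-0.0025,0],0]]'

```text
time: 17.3
ee_pos: [0.644, -0.0425, 0.1401]
eef_rot: [-2.104, 2.332, -0.002]
ft_force: [0.5, -0.6, -1.3]
finger_gap: 0.0437
```

```bash
python3 plan.py 683,-19.2,130,-96
```

```text
t 17.3 tcp [644.  -42.5 140.1] psi -95.88 q [-0.25  0.42  1.5  -0.    1.22  1.42] gap 43.7 F [ 0.5 -0.6 -1.3]
683,-19.2,130,-96 shift [-0.0363, -0.0485, 0.0136] turn [-0.0014, -0.0003, 0.0026] rows>= 1.1
```

Emit:
jog_arm --moves '[[[-0.0363,-0.0485,0],[-0.001,0,0.0026],0],[[-0.0363,-0.0485,0.02],[-0.001,0,0.0026],0],[[-0.0363,-0.0485,0.06],[-0.001,0,0.0026],0],[[-0.0363,-0.0485,0.1],[-0.001,0,0.0026],0],[[-0.0363,-0.0485,0.135],[-0.001,0,0.0026],0],[[-0.0363,-0.0485,0.135],[-0.001,0,0.0026],0],[[-0.0363,-0.0485,0.135],[-0.001,0,0.0026],0],[[-0.0363,-0.0485,0.135],[-0.001,0,0.0026],0]]'

```text
time: 17.97
ee_pos: [0.6843, -0.0195, 0.041]
eef_rot: [-2.101, 2.334, -0.004]
ft_force: [0.0, 0.0, -1.4]
finger_gap: 0.0436
```

```bash
python3 - <<'E'
from h import *
cal=cams.get_calibration('wrist');s=arm.observe();im,d=cams.get_image('wrist'); save('wj3',im); np.save('wj3.npy',d)
E
python3 plan.py 683,-19.2,23,-96
```

```text
t 18.02 tcp [685.  -19.7  41.8] psi -96.0 q [-0.2   0.62  1.42 -0.    1.09  1.47] gap 43.6 F [ 0.7 -0.5 -0.9]
683,-19.2,23,-96 shift [-0.0004, 0.0028, 0.0251] turn [-0.0058, -0.0009, -0.0001] rows>= 0.5
```

View pics/wj3.png

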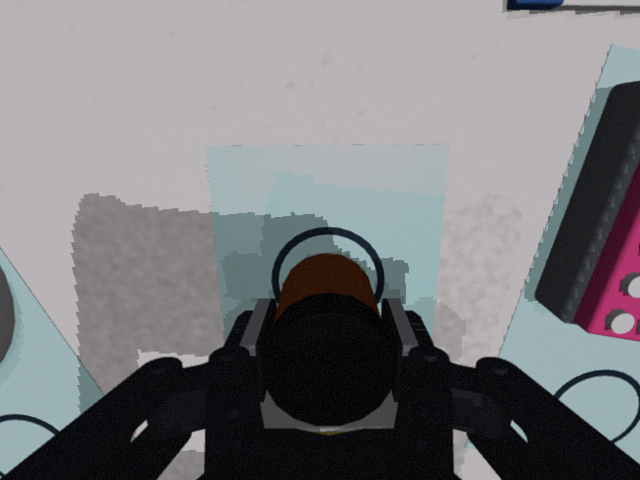

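```bash
python3 - <<'E'
from h import *
cal=cams.get_calibration('wrist');s=arm.observe();R0=Ro.from_rotvec(s['eef_rot'])
im=cv2.imread('pics/wj3.png');cv2.imwrite('pics/wj3z.png',cv2.resize(im[220:320,255:400],None,fx=5,fy=5,interpolation=cv2.INTER_CUBIC))
for n,u,v,z in [('ringtop',327.5,227.5,0),('ringL',272,277,0),('ringR',383.5,277,0),('jarfront',327.5,253.5,.0187),('jarfront',327.5,253.5,.0167)]:
    P=px2plane(cal,u,v,z); print(n,np.round(R0.inv().apply(P-s['ee_pos'])*1000,1),P)
E
```

```text
ringtop [ -0.3 -25.6  42. ] [ 0.71061261 -0.02204329  0.        ]
ringL [-29.9   1.7  41.8] [0.68661093 0.01023598 0.        ]
ringR [29.5  1.7 41.9] [ 0.68037369 -0.04882208  0.        ]
jarfront [ -0.3 -18.   23.2] [ 0.70303247 -0.02128363  0.0187    ]
jarfront [ -0.3 -17.3  25.2] [ 0.70235109 -0.02120615  0.0167    ]
```

View pics/wj3z.png

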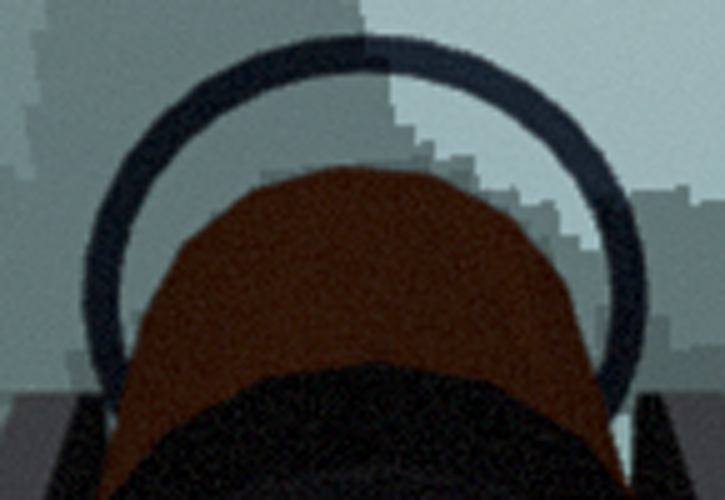

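```bash
cat > ringfit.py <<'E'
from h import *
from scipy.optimize import least_squares
def fit(P):
    r=least_squares(lambda q:np.hypot(P[:,0]-q[0],P[:,1]-q[1])-q[2],[P[:,0].mean(),P[:,1].mean(),.03],loss='soft_l1',f_scale=.0005); return r.x
def fitr(P,rad):
    r=least_squares(lambda q:np.hypot(P[:,0]-q[0],P[:,1]-q[1])-rad,[P[:,0].mean(),P[:,1].mean()],loss='soft_l1',f_scale=.0005); return r.x
E
python3 - <<'E'
from ringfit import *
cal=cams.get_calibration('wrist');s=arm.observe();R0=Ro.from_rotvec(s['eef_rot'])
T=lambda x,y,z:R0.inv().apply(px2plane(cal,255+(x+.5)/5-.5,220+(y+.5)/5-.5,z)-s['ee_pos'])[:2]
outer=[(84,290),(98,220),(125,165),(165,113),(210,73),(270,47),(350,35),(430,38),(500,60),(560,105),(605,160),(635,220),(647,290),(83,320),(646,330)]
P=np.array([T(x,y,0) for x,y in outer]); print('ring',fit(P)*1000)
jar=[(330,168),(365,166),(400,169),(455,187),(500,210),(540,250),(250,197),(215,220),(180,250)]
for z in (.0165,.0185,.0205):
    P=np.array([T(x,y,z) for x,y in jar]); print(z,'jar',fit(P)*1000,fitr(P,.022)*1000)
E
```

```text
ring [-0.21361341  3.75999669 30.05201257]
0.0165 jar [-0.5689664   4.24868159 21.79266668] [-0.56753107  4.48804436]
0.0185 jar [-0.55861949  3.29841226 21.53402785] [-0.55055488  3.83662459]
0.0205 jar [-0.54827271  2.34813044 21.27537917] [-0.52853533  3.18492957]
```

Emit:
jog_arm --moves '[[[0.0003,0.001,0.01],[-0.0058,0,0],0],[[0.0003,0.001,0.02],[-0.0058,0,0],0],[[0.0003,0.001,0.0245],[-0.0058,0,0],0],[[0.0003,0.001,0.0255],[-0.0058,0,0],0],[[0.0003,0.001,0.0255],[-0.0058,0,0],0]]'

```text
time: 18.43
ee_pos: [0.6843, -0.0199, 0.0228]
eef_rot: [2.102, -2.334, 0.001]
ft_force: [-0.3, -0.6, 0.2]
finger_gap: 0.0434
```

```bash
python3 - <<'E'
from h import *
cal=cams.get_calibration('wrist');s=arm.observe();im,d=cams.get_image('wrist'); save('wj4',im);im=im[...,::-1]
cv2.imwrite('pics/wj4z.png',cv2.resize(im[220:320,255:400],None,fx=5,fy=5,interpolation=cv2.INTER_CUBIC))
E
python3 plan.py
```

```text
t 18.48 tcp [684.3 -19.9  22.8] psi -96.0 q [-0.2   0.65  1.42 -0.    1.07  1.47] gap 43.6 F [ 0.3 -0.7  0.5]
```

View pics/wj4z.png

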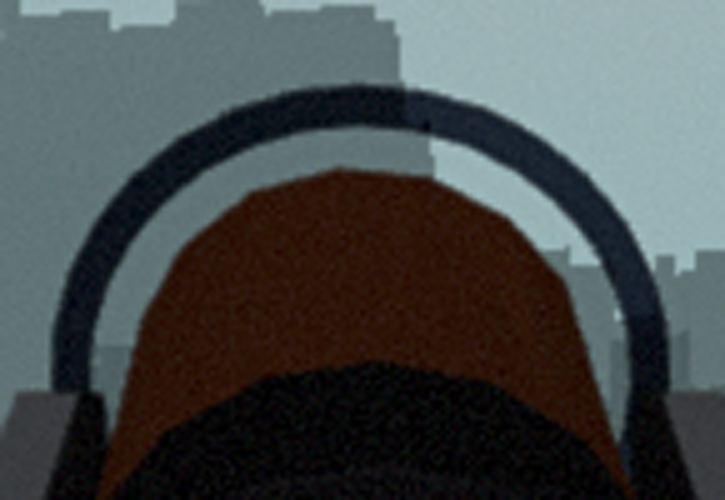

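Emit:
jog_arm --moves '[[[0,0,0.0005],[0,0,0],0],[[0,0,0.0005],[0,0,0],0.75],[[0,0,0],[0,0,0],0.75],[[0,0,0],[0,0,0],0.75],[[0,0,-0.02],[0,0,0],0.75],[[0,0,-0.07],[0,0,0],0.8],[[0,0,-0.12],[0,0,0],1],[[0,0,-0.17],[0,0,0],1]]'

```text
time: 19.15
ee_pos: [0.6839, -0.0197, 0.1524]
eef_rot: [2.102, -2.334, 0.0]
ft_force: [0.6, 0.2, 1.0]
finger_gap: 0.0855
```

```bash
python3 - <<'E'
from h import *
im,d=cams.get_image('wrist'); save('wj5',im)
E
python3 plan.py 459.2,170.5,190,-60
```

```text
t 19.2 tcp [688.9 -20.5 162.9] psi -95.98 q [-0.2   0.48  1.36 -0.    1.29  1.47] gap 85.5 F [4.2 0.6 7.3]
459.2,170.5,190,-60 shift [-0.2213, 0.3306, -0.0411] turn [-0.0158, -0.008, -0.7996] rows>= 7.2
```

View pics/wj5.png

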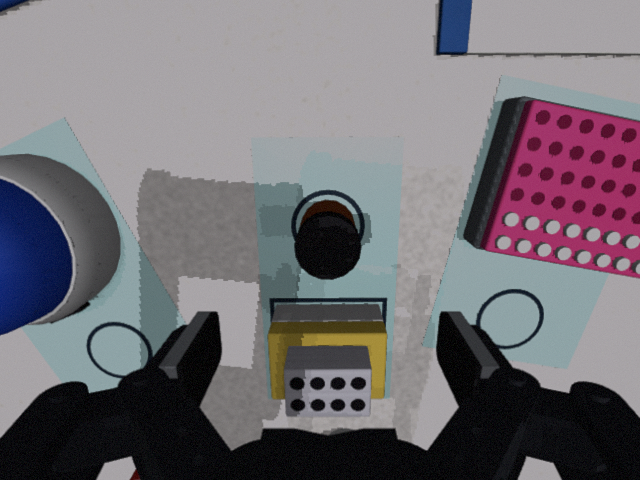

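```bash
python3 plan.py 459.5,171,165,-96
```

```text
t 19.2 tcp [688.9 -20.5 162.9] psi -95.98 q [-0.2   0.48  1.36 -0.    1.29  1.47] gap 85.5 F [4.2 0.6 7.3]
459.5,171,165,-96 shift [-0.2221, 0.3307, -0.0078] turn [-0.0172, -0.0026, 0.0004] rows>= 7.2
```

Emit:
jog_arm --moves '[[[-0.222,0.331,-0.01],[-0.017,-0.003,0],1],[[-0.222,0.331,-0.01],[-0.017,-0.003,0],1],[[-0.222,0.331,-0.01],[-0.017,-0.003,0],1],[[-0.222,0.331,-0.01],[-0.017,-0.003,0],1],[[-0.222,0.331,-0.01],[-0.017,-0.003,0],1],[[-0.222,0.331,-0.01],[-0.017,-0.003,0],1],[[-0.222,0.331,-0.01],[-0.017,-0.003,0],1],[[-0.222,0.331,-0.01],[-0.017,-0.003,0],1]]'

```text
time: 19.87
ee_pos: [0.4543, 0.1746, 0.1674]
eef_rot: [-2.107, 2.33, 0.004]
ft_force: [-1.0, -0.0, -0.3]
finger_gap: 0.0853
```

Emit:
jog_arm --moves '[[[0,0,0],[0,0,0],1],[[0,0,0],[0,0,0],1]]'

```text
time: 20.03
ee_pos: [0.4544, 0.1752, 0.1685]
eef_rot: [-2.108, 2.328, 0.002]
ft_force: [0.9, -0.2, 0.1]
finger_gap: 0.0851
```

```bash
python3 - <<'E'
from h import *
cal=cams.get_calibration('wrist');s=arm.observe();im,d=cams.get_image('wrist'); save('wr1',im); np.save('wr1.npy',d)
hsv=cv2.cvtColor(im,cv2.COLOR_RGB2HSV)
m=(((hsv[...,0]<8)|(hsv[...,0]>172))&(hsv[...,1]>120)).astype(np.uint8)
R0=Ro.from_rotvec(s['eef_rot']); zz=np.zeros_like(d)
ys,xs=np.nonzero(m); Q=[px2w(cal,u,v,d[v,u]) for u,v in zip(xs,ys) if d[v,u]>0]; Q=np.array(Q); top=Q[Q[:,2]>.082]
print(len(Q),np.median(top,0),top.min(0),top.max(0)); c=(top.min(0)+top.max(0))/2; print(R0.inv().apply(c-s['ee_pos'])*1000)
E
python3 plan.py 459.5,171,36,-96
```

```text
3900 [0.46096333 0.1716073  0.08851249] [0.43608476 0.10146528 0.08202285] [0.47464869 0.24748888 0.26304519]
[ 0.59702342 -1.05365984 -4.03544378]
t 20.08 tcp [455.1 174.5 168.3] psi -95.74 q [0.12 0.05 1.88 0.   1.2  1.79] gap 85.4 F [ 0.7 -0.2  0.5]
459.5,171,36,-96 shift [0.0044, -0.0062, 0.1764] turn [-0.0002, 0.0023, 0.0057] rows>= 3.2
```

View pics/wr1.png

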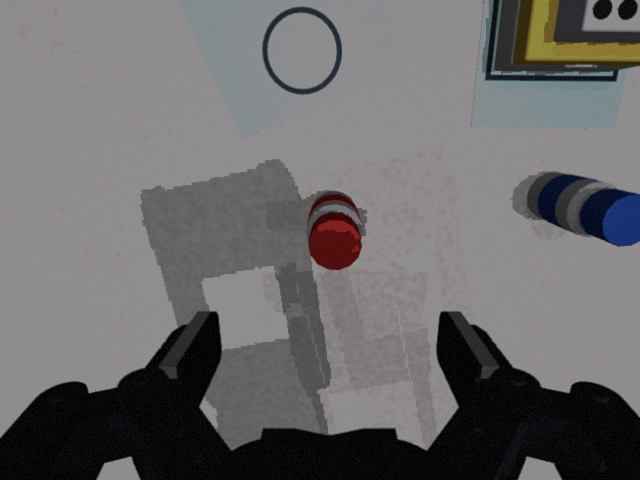

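Emit:
jog_arm --moves '[[[0.0044,-0.0066,0],[0,0.002,0],1],[[0.0044,-0.0066,0.02],[0,0.002,0],1],[[0.0044,-0.0066,0.07],[0,0.002,0],1],[[0.0044,-0.0066,0.12],[0,0.002,0],1],[[0.0044,-0.0066,0.16],[0,0.002,0],1],[[0.0044,-0.0066,0.1735],[0,0.002,0],1],[[0.0044,-0.0066,0.1735],[0,0.002,0],1],[[0.0044,-0.0066,0.1735],[0,0.002,0],0.65]]'

```text
time: 20.75
ee_pos: [0.4609, 0.1703, 0.0385]
eef_rot: [-2.106, 2.331, 0.0]
ft_force: [0.4, -0.1, 0.3]
finger_gap: 0.0755
```

Emit:
jog_arm --moves '[[[0,0,0],[0,0,0],0.55],[[0,0,0],[0,0,0],0.55],[[0,0,0],[0,0,0],0],[[0,0,0],[0,0,0],0],[[0,0,0],[0,0,0],0],[[0,0,0],[0,0,0],0]]'

```text
time: 21.25
ee_pos: [0.4628, 0.1706, 0.0408]
eef_rot: [-2.104, 2.328, -0.004]
ft_force: [-1.1, 0.0, 8.1]
finger_gap: 0.0379
```

```bash
python3 - <<'E'
from h import *
im,d=cams.get_image('wrist'); save('wr2',im)
E
python3 plan.py 580.5,-170,170,-96
```

```text
t 21.3 tcp [462.8 170.6  40.8] psi -95.79 q [ 0.11  0.27  1.94 -0.    0.93  1.78] gap 37.4 F [-1.7 -0.3  8.6]
580.5,-170,170,-96 shift [0.4358, -0.2027, -0.1717] turn [-0.0053, 0.001, 0.0047] rows>= 9.2
```

View pics/wr2.png

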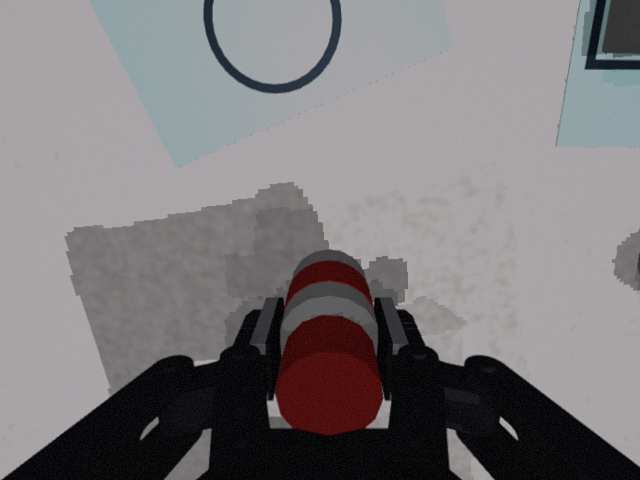

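Emit:
jog_arm --moves '[[[0,0,-0.04],[-0.005,0,0],0],[[0,0,-0.09],[-0.005,0,0],0],[[0,0,-0.14],[-0.005,0,0],0],[[0.1,-0.05,-0.19],[-0.005,0,0],0],[[0.436,-0.2027,-0.19],[-0.005,0,0.005],0],[[0.436,-0.2027,-0.19],[-0.005,0,0.005],0],[[0.436,-0.2027,-0.19],[-0.005,0,0.005],0],[[0.436,-0.2027,-0.19],[-0.005,0,0.005],0]]'

```text
time: 21.97
ee_pos: [0.5303, -0.024, 0.1752]
eef_rot: [-2.101, 2.332, -0.003]
ft_force: [1.2, -0.1, -0.9]
finger_gap: 0.0376
```

```bash
python3 plan.py 580.5,-170,140,-96
```

```text
t 21.97 tcp [530.3 -24.  175.2] psi -95.97 q [-0.27  0.14  1.77  0.    1.23  1.4 ] gap 37.6 F [ 1.2 -0.1 -0.9]
580.5,-170,140,-96 shift [0.1866, -0.0867, 0.047] turn [-0.0033, 0.0006, 0.0008] rows>= 3.8
```

Emit:
jog_arm --moves '[[[0.1866,-0.0867,0],[-0.003,0,0],0],[[0.1866,-0.0867,0],[-0.003,0,0],0],[[0.1866,-0.0867,0],[-0.003,0,0],0],[[0.1866,-0.0867,0.02],[-0.003,0,0],0],[[0.1866,-0.0867,0.06],[-0.003,0,0],0],[[0.1866,-0.0867,0.11],[-0.003,0,0],0],[[0.1866,-0.0867,0.15],[-0.003,0,0],0],[[0.1866,-0.0867,0.154],[-0.003,0,0],0]]'

```text
time: 22.63
ee_pos: [0.5765, -0.1682, 0.0541]
eef_rot: [2.1, -2.332, -0.015]
ft_force: [-1.3, 1.1, -2.3]
finger_gap: 0.0375
```

Emit:
jog_arm --moves '[[[0,0,0],[0,0,0],0],[[0,0,0],[0,0,0],0],[[0,0,0],[0,0,0],0]]'

```text
time: 22.88
ee_pos: [0.5779, -0.1686, 0.0564]
eef_rot: [2.102, -2.333, -0.01]
ft_force: [0.2, 0.1, -1.9]
finger_gap: 0.0374
```

```bash
python3 - <<'E'
from h import *
im,d=cams.get_image('wrist'); save('wr3',im)
im=im[...,::-1]
cv2.imwrite('pics/wr3z.png',cv2.resize(im[210:310,255:400],None,fx=5,fy=5,interpolation=cv2.INTER_CUBIC))
E
python3 plan.py 580.5,-170,41,-96
```

```text
t 22.93 tcp [ 578.2 -168.8   56.7] psi -95.97 q [-0.48  0.45  1.65  0.    1.05  1.19] gap 37.4 F [ 0.  -0.7 -1.2]
580.5,-170,41,-96 shift [0.0014, -0.0033, 0.021] turn [0.0067, 0.0033, 0.0006] rows>= 0.4
```

View pics/wr3.png

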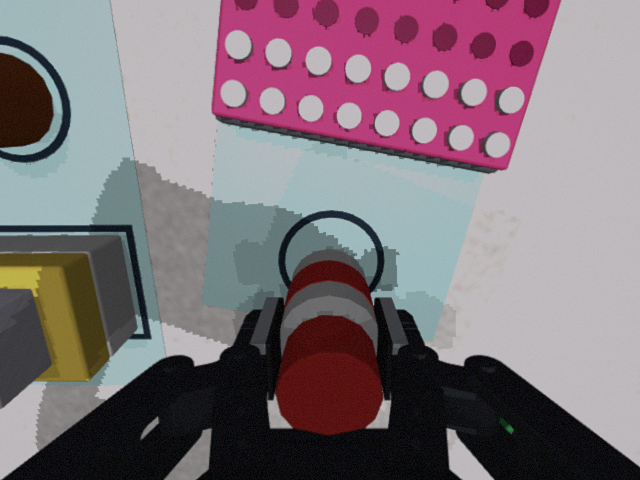

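View pics/wr3z.png

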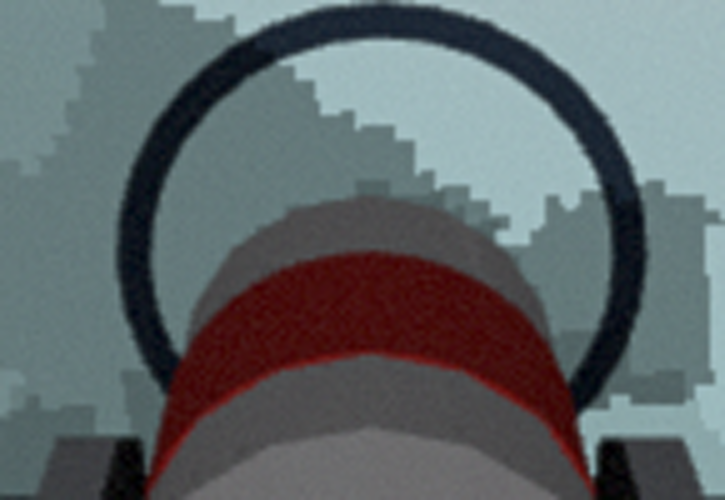

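```bash
python3 - <<'E'
from ringfit import *
cal=cams.get_calibration('wrist');s=arm.observe();R0=Ro.from_rotvec(s['eef_rot'])
T=lambda x,y,z:R0.inv().apply(px2plane(cal,255+(x+.5)/5-.5,210+(y+.5)/5-.5,z)-s['ee_pos'])[:2]
outer=[(118,250),(127,190),(150,135),(190,83),(240,43),(300,16),(384,3),(450,9),(510,33),(560,68),(605,120),(635,185),(647,250),(640,310),(125,305),(145,350)]
P=np.array([T(x,y,0) for x,y in outer]); print('ring',fit(P)*1000,fitr(P,.03)*1000)
b=[(370,196),(430,203),(480,225),(520,260),(295,208),(250,235),(215,272),(400,198),(340,198)]
for z in (.015,.017,.019):
    P=np.array([T(x,y,z) for x,y in b]); print(z,fit(P)*1000,fitr(P,.02)*1000)
E
```

```text
ring [ 1.64881309 -1.44296196 29.88546799] [ 1.66310041 -1.31148037]
0.015 [ 0.42563867  6.10324179 20.41958084] [0.40120359 5.62477298]
0.017 [ 0.42420565  5.21304241 20.1974821 ] [0.41327088 4.98809585]
0.019 [ 0.42277363  4.32285582 19.97539339] [0.42407447 4.35083201]
```

Emit:
jog_arm --moves '[[[0.0016,-0.0088,0],[0.0067,0.003,0],0],[[0.0016,-0.0088,0],[0.0067,0.003,0],0],[[0.0016,-0.0088,0.01],[0.0067,0.003,0],0],[[0.0016,-0.0088,0.015],[0.0067,0.003,0],0],[[0.0016,-0.0088,0.015],[0.0067,0.003,0],0],[[0.0016,-0.0088,0.015],[0.0067,0.003,0],0]]'

```text
time: 23.43
ee_pos: [0.5839, -0.1702, 0.0446]
eef_rot: [2.102, -2.334, -0.003]
ft_force: [0.0, -0.3, -1.2]
finger_gap: 0.0374
```

```bash
python3 - <<'E'
from h import *
im,d=cams.get_image('wrist'); save('wr4',im)
im=im[...,::-1]
cv2.imwrite('pics/wr4z.png',cv2.resize(im[210:310,255:400],None,fx=5,fy=5,interpolation=cv2.INTER_CUBIC))
E
python3 plan.py
```

```text
t 23.48 tcp [ 584.2 -170.4   44.9] psi -95.97 q [-0.48  0.48  1.64  0.    1.03  1.2 ] gap 37.4 F [ 0.5 -0.1 -1.6]
```

View pics/wr4z.png

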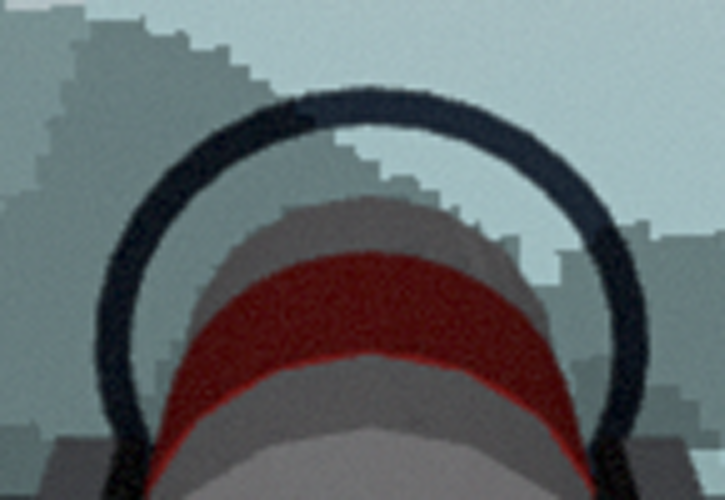

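```bash
python3 - <<'E'
from ringfit import *
cal=cams.get_calibration('wrist');s=arm.observe();R0=Ro.from_rotvec(s['eef_rot'])
T=lambda x,y,z:R0.inv().apply(px2plane(cal,255+(x+.5)/5-.5,210+(y+.5)/5-.5,z)-s['ee_pos'])[:2]
outer=[(97,330),(104,275),(130,215),(170,163),(220,125),(290,97),(370,87),(450,97),(510,118),(570,162),(615,220),(640,280),(648,340),(97,350),(642,390),(108,405)]
P=np.array([T(x,y,0) for x,y in outer]); print('ring',fit(P)*1000,fitr(P,.03)*1000)
b=[(370,196),(430,203),(480,225),(520,260),(295,208),(250,235),(215,272),(400,198),(340,198)]
for z in (.003,.005,.007):
    P=np.array([T(x,y,z) for x,y in b]); print(z,fit(P)*1000,fitr(P,.02)*1000)
E
python3 plan.py
```

```text
ring [ 0.39522064  4.57008997 29.87270069] [0.40035226 4.72863288]
0.003 [ 0.4113732   6.22979294 20.46009124] [0.3847826 5.7051489]
0.005 [ 0.41007718  5.34068102 20.23817109] [0.39703128 5.06936086]
0.007 [ 0.40878345  4.45157287 20.0162536 ] [0.40793563 4.43308916]
t 23.48 tcp [ 584.2 -170.4   44.9] psi -95.97 q [-0.48  0.48  1.64  0.    1.03  1.2 ] gap 37.4 F [ 0.5 -0.1 -1.6]
```

Emit:
jog_arm --moves '[[[0,-0.0009,0.003],[0,0,0],0],[[0,-0.0009,0.0055],[0,0,0],0],[[0,-0.0009,0.0055],[0,0,0],0],[[0,-0.0009,0.0055],[0,0,0],0]]'

```text
time: 23.82
ee_pos: [0.585, -0.1706, 0.041]
eef_rot: [2.103, -2.334, -0.001]
ft_force: [-0.1, 1.0, 0.8]
finger_gap: 0.0374
```

```bash
python3 - <<'E'
from h import *
im,d=cams.get_image('wrist'); save('wr5',im)
im=im[...,::-1]
cv2.imwrite('pics/wr5z.png',cv2.resize(im[210:310,255:400],None,fx=5,fy=5,interpolation=cv2.INTER_CUBIC))
E
python3 plan.py
```

```text
t 23.87 tcp [ 585.  -170.6   40.9] psi -95.97 q [-0.48  0.48  1.64  0.    1.02  1.2 ] gap 37.2 F [-0.3  0.3  1.1]
```

View pics/wr5z.png

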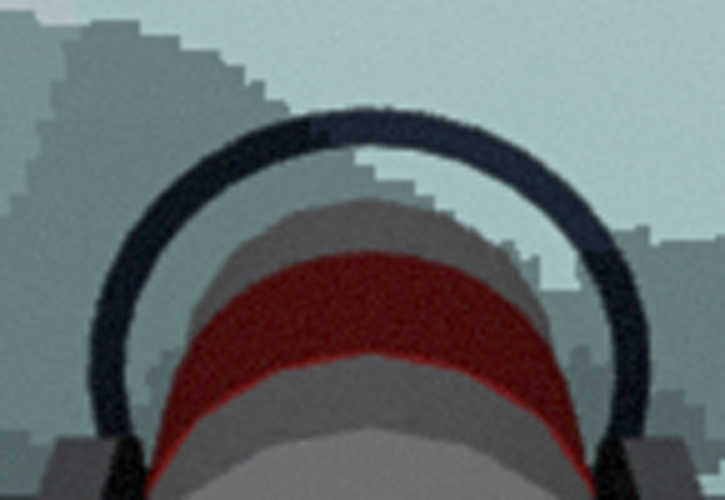

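Emit:
jog_arm --moves '[[[0,0,0.0003],[0,0,0],0.7],[[0,0,0.0003],[0,0,0],0.7],[[0,0,0],[0,0,0],0.8],[[0,0,0],[0,0,0],1],[[0,0,-0.03],[0,0,0],1],[[0,0,-0.08],[0,0,0],1],[[0,0,-0.13],[0,0,0],1],[[0,0,-0.18],[0,0,0],1]]'

```text
time: 24.53
ee_pos: [0.5846, -0.1704, 0.1771]
eef_rot: [2.102, -2.334, -0.003]
ft_force: [1.2, -0.5, -0.7]
finger_gap: 0.0852
```

```bash
python3 - <<'E'
from h import *
im,d=cams.get_image('wrist'); save('wr6',im)
E
python3 plan.py 457,-12,170,-96
```

```text
t 24.58 tcp [ 589.  -172.4  186.5] psi -95.95 q [-0.48  0.3   1.56  0.    1.27  1.2 ] gap 85.2 F [ 3.7 -1.7  5.6]
457,-12,170,-96 shift [-0.1945, 0.1974, 0.0192] turn [-0.0137, -0.005, 0.0011] rows>= 5.0
```

View pics/wr6.png

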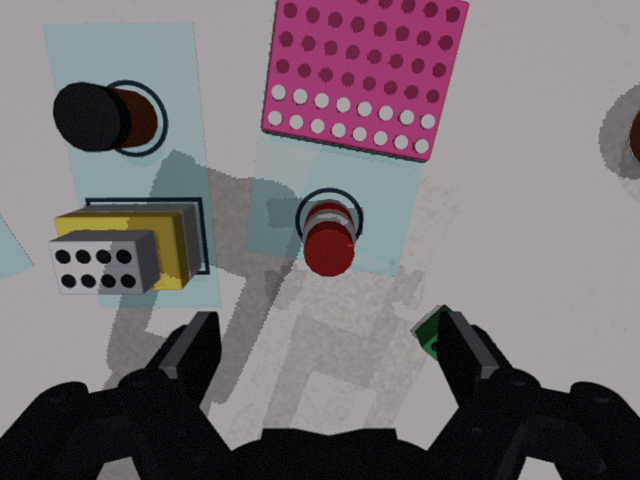

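Emit:
jog_arm --moves '[[[-0.1945,0.199,0.01],[-0.013,-0.005,0],1],[[-0.1945,0.199,0.015],[-0.013,-0.005,0],1],[[-0.1945,0.199,0.02],[-0.013,-0.005,0],1],[[-0.1945,0.199,0.02],[-0.013,-0.005,0],1],[[-0.1945,0.199,0.02],[-0.013,-0.005,0],1],[[-0.1945,0.199,0.02],[-0.013,-0.005,0],1],[[-0.1945,0.199,0.02],[-0.013,-0.005,0],1],[[-0.1945,0.199,0.02],[-0.013,-0.005,0],1]]'

```text
time: 25.25
ee_pos: [0.4566, -0.0122, 0.1699]
eef_rot: [-2.103, 2.332, -0.004]
ft_force: [1.0, -1.3, 0.2]
finger_gap: 0.0852
```

```bash
python3 - <<'E'
from h import *
cal=cams.get_calibration('wrist');s=arm.observe();im,d=cams.get_image('wrist'); save('wu1',im)
hsv=cv2.cvtColor(im,cv2.COLOR_RGB2HSV)
m=((hsv[...,0]>100)&(hsv[...,0]<125)&(hsv[...,1]>150)&(hsv[...,2]>40)).astype(np.uint8)
R0=Ro.from_rotvec(s['eef_rot'])
ys,xs=np.nonzero(m); Q=np.array([px2w(cal,u,v,d[v,u]) for u,v in zip(xs,ys) if d[v,u]>0]); top=Q[(Q[:,2]>.082)&(Q[:,2]<.095)]
print(len(top),np.median(top,0),np.percentile(top,[2,98],axis=0))
print(R0.inv().apply(np.median(top,0)-s['ee_pos'])*1000)
E
python3 plan.py 456.5,-12,38,-96
```

```text
2038 [ 0.45715609 -0.01202927  0.0880281 ] [[ 0.44172941 -0.02647344  0.08451842]
 [ 0.47157243  0.00244588  0.08924415]]
[-0.29129372 -0.30779177 81.90362694]
t 25.3 tcp [456.9 -12.6 169.9] psi -95.97 q [-0.29 -0.02  1.96 -0.    1.21  1.39] gap 85.3 F [0.1 0.1 0.3]
456.5,-12,38,-96 shift [-0.0009, 0.0011, 0.1759] turn [-0.003, -0.0007, 0.0008] rows>= 3.2
```

View pics/wu1.png

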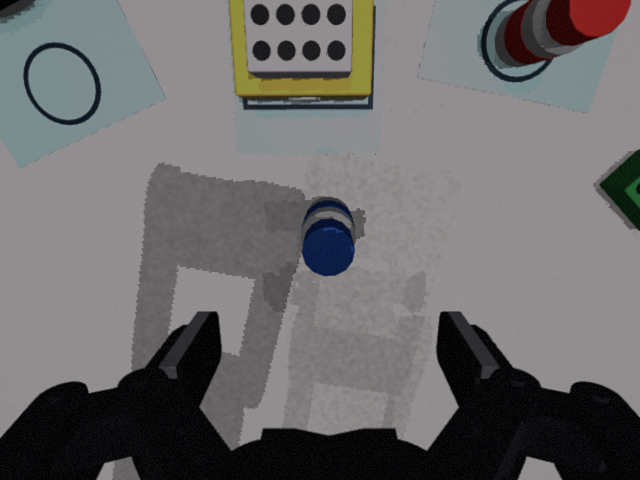

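Emit:
jog_arm --moves '[[[-0.0005,0.003,0],[-0.003,0,0],1],[[-0.0005,0.003,0.02],[-0.003,0,0],1],[[-0.0005,0.003,0.07],[-0.003,0,0],1],[[-0.0005,0.003,0.12],[-0.003,0,0],1],[[-0.0005,0.003,0.16],[-0.003,0,0],1],[[-0.0005,0.003,0.1755],[-0.003,0,0],1],[[-0.0005,0.003,0.1755],[-0.003,0,0],1],[[-0.0005,0.003,0.1755],[-0.003,0,0],0.65]]'

```text
time: 25.97
ee_pos: [0.4551, -0.0128, 0.0378]
eef_rot: [2.101, -2.334, -0.002]
ft_force: [0.6, -0.7, 0.8]
finger_gap: 0.0756
```

Emit:
jog_arm --moves '[[[0,0,0],[0,0,0],0.55],[[0,0,0],[0,0,0],0.55],[[0,0,0],[0,0,0],0],[[0,0,0],[0,0,0],0],[[0,0,0],[0,0,0],0],[[0,0,0],[0,0,0],0]]'

```text
time: 26.47
ee_pos: [0.4567, -0.0132, 0.0396]
eef_rot: [-2.101, 2.335, -0.003]
ft_force: [-1.6, 0.7, 4.9]
finger_gap: 0.038
```

```bash
python3 plan.py 590,182,190,-96
```

```text
t 26.47 tcp [456.7 -13.2  39.6] psi -96.02 q [-0.29  0.2   2.03 -0.    0.91  1.39] gap 38.0 F [-1.6  0.7  4.9]
590,182,190,-96 shift [-0.2773, -0.1498, -0.2006] turn [-0.0024, -0.0013, -0.0005] rows>= 6.7
```

Emit:
jog_arm --moves '[[[0,0,-0.04],[-0.002,0,0],0],[[0,0,-0.09],[-0.002,0,0],0],[[0,0,-0.14],[-0.002,0,0],0],[[-0.05,-0.03,-0.17],[-0.002,0,0],0],[[-0.278,-0.15,-0.17],[-0.002,0,0],0],[[-0.278,-0.15,-0.17],[-0.002,0,0],0],[[-0.278,-0.15,-0.17],[-0.002,0,0],0],[[-0.278,-0.15,-0.17],[-0.002,0,0],0]]'

```text
time: 27.13
ee_pos: [0.5728, 0.1567, 0.1679]
eef_rot: [-2.101, 2.334, -0.004]
ft_force: [0.9, -0.6, -0.6]
finger_gap: 0.0376
```

```bash
python3 plan.py 589.5,182.7,58,-96
```

```text
t 27.13 tcp [572.8 156.7 167.9] psi -96.03 q [ 0.07  0.28  1.62 -0.    1.24  1.74] gap 37.6 F [ 0.9 -0.6 -0.6]
589.5,182.7,58,-96 shift [-0.0369, -0.0181, 0.1465] turn [-0.0031, -0.001, -0.0006] rows>= 2.7
```

Emit:
jog_arm --moves '[[[-0.0369,-0.0185,0],[-0.003,0,0],0],[[-0.0369,-0.0185,0.02],[-0.003,0,0],0],[[-0.0369,-0.0185,0.06],[-0.003,0,0],0],[[-0.0369,-0.0185,0.1],[-0.003,0,0],0],[[-0.0369,-0.0185,0.135],[-0.003,0,0],0],[[-0.0369,-0.0185,0.1465],[-0.003,0,0],0],[[-0.0369,-0.0185,0.1465],[-0.003,0,0],0],[[-0.0369,-0.0185,0.1465],[-0.003,0,0],0]]'

```text
time: 27.8
ee_pos: [0.5903, 0.1828, 0.059]
eef_rot: [-2.101, 2.335, -0.002]
ft_force: [0.2, -0.0, -1.1]
finger_gap: 0.0376
```

Emit:
jog_arm --moves '[[[0,0,0],[0,0,0],0],[[0,0,0],[0,0,0],0],[[0,0,0],[0,0,0],0]]'

```text
time: 28.05
ee_pos: [0.5918, 0.1829, 0.0612]
eef_rot: [-2.1, 2.333, -0.005]
ft_force: [-0.2, -0.7, -1.5]
finger_gap: 0.038
```

```bash
python3 - <<'E'
from h import *
im,d=cams.get_image('wrist'); save('wu3',im)
im=im[...,::-1]
cv2.imwrite('pics/wu3z.png',cv2.resize(im[210:310,255:400],None,fx=5,fy=5,interpolation=cv2.INTER_CUBIC))
E
python3 plan.py 589.5,182.7,40,-96
```

```text
t 28.1 tcp [591.4 182.8  60.7] psi -96.03 q [ 0.11  0.47  1.61 -0.    1.06  1.79] gap 37.6 F [-0.9 -0.8 -1.1]
589.5,182.7,40,-96 shift [0.0004, 0.0026, 0.0276] turn [-0.0046, -0.0001, -0.0007] rows>= 0.5
```

View pics/wu3z.png

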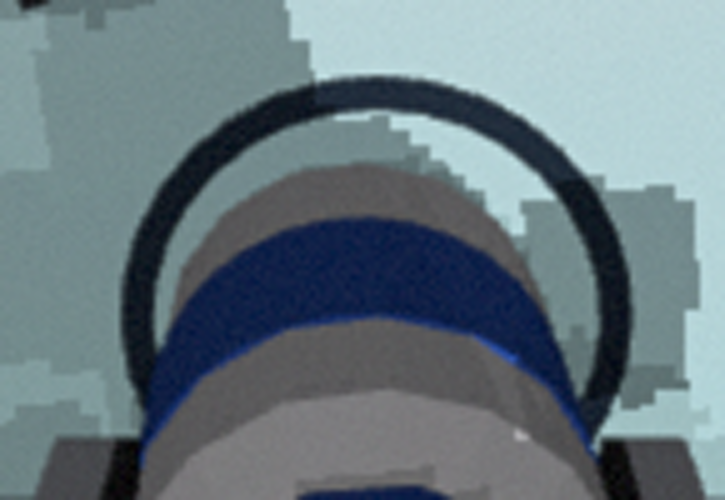

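```bash
python3 - <<'E'
from ringfit import *
cal=cams.get_calibration('wrist');s=arm.observe();R0=Ro.from_rotvec(s['eef_rot'])
T=lambda x,y,z:R0.inv().apply(px2plane(cal,255+(x+.5)/5-.5,210+(y+.5)/5-.5,z)-s['ee_pos'])[:2]
outer=[(121,310),(130,250),(150,205),(185,155),(230,115),(290,85),(380,74),(450,85),(510,110),(560,150),(600,203),(622,255),(632,310),(124,350),(625,360),(615,395)]
P=np.array([T(x,y,0) for x,y in outer]); print('ring',fit(P)*1000,fitr(P,.03)*1000)
b=[(365,163),(400,166),(435,174),(480,197),(515,235),(320,168),(275,182),(230,212),(200,243)]
for z in (.019,.021,.023):
    P=np.array([T(x,y,z) for x,y in b]); print(z,fit(P)*1000,fitr(P,.02)*1000)
E
```

```text
ring [ 0.84472644  7.60574122 29.80198978] [0.8154867  7.83597561]
0.019 [-0.57901214  2.73380703 20.54338928] [-0.60517006  2.10716154]
0.021 [-0.56946545  1.88314451 20.32055142] [-0.58834127  1.51406188]
0.023 [-0.55991787  1.03249087 20.09772068] [-0.56673041  0.9202231 ]
```

Emit:
jog_arm --moves '[[[0.0019,0.0079,0],[-0.0046,0,0],0],[[0.0019,0.0079,0],[-0.0046,0,0],0],[[0.0019,0.0079,0.012],[-0.0046,0,0],0],[[0.0019,0.0079,0.0215],[-0.0046,0,0],0],[[0.0019,0.0079,0.0215],[-0.0046,0,0],0],[[0.0019,0.0079,0.0215],[-0.0046,0,0],0],[[0.0019,0.0079,0.0215],[-0.0046,0,0],0]]'

```text
time: 28.68
ee_pos: [0.5852, 0.182, 0.0441]
eef_rot: [2.101, -2.335, -0.001]
ft_force: [0.9, 0.3, -0.5]
finger_gap: 0.0376
```

```bash
python3 - <<'E'
from h import *
im,d=cams.get_image('wrist'); save('wu4',im)
im=im[...,::-1]
cv2.imwrite('pics/wu4z.png',cv2.resize(im[210:310,255:400],None,fx=5,fy=5,interpolation=cv2.INTER_CUBIC))
E
python3 plan.py
```

```text
t 28.73 tcp [585.5 182.   44.4] psi -96.03 q [ 0.11  0.49  1.63 -0.    1.03  1.78] gap 37.7 F [-0.8 -0.1 -1.1]
```

View pics/wu4z.png

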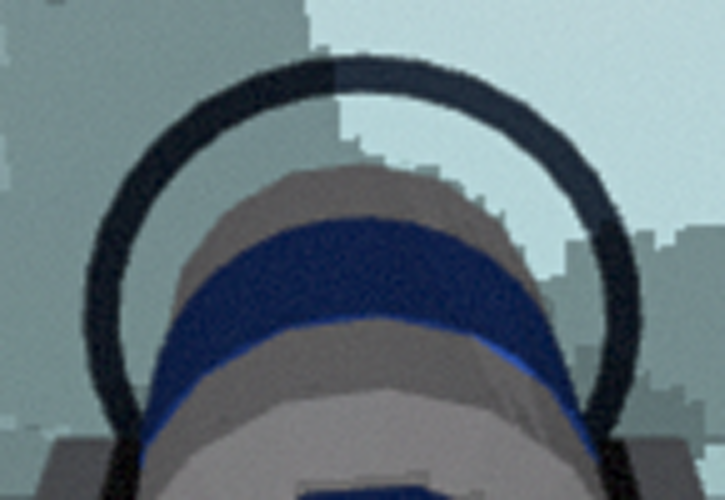

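```bash
python3 - <<'E'
from ringfit import *
cal=cams.get_calibration('wrist');s=arm.observe();R0=Ro.from_rotvec(s['eef_rot'])
T=lambda x,y,z:R0.inv().apply(px2plane(cal,255+(x+.5)/5-.5,210+(y+.5)/5-.5,z)-s['ee_pos'])[:2]
outer=[(84,310),(92,255),(115,200),(150,150),(205,100),(270,70),(355,56),(440,66),(510,95),(565,140),(610,197),(633,255),(642,310),(88,350),(636,365),(105,400),(625,400)]
P=np.array([T(x,y,0) for x,y in outer]); print('ring',fit(P)*1000,fitr(P,.03)*1000)
b=[(365,163),(400,166),(435,174),(480,197),(515,235),(320,168),(275,182),(230,212),(200,243)]
for z in (.003,.0048,.0065):
    P=np.array([T(x,y,z) for x,y in b]); print(z,fit(P)*1000,fitr(P,.02)*1000)
E
```

```text
ring [-0.50549996  1.40294617 29.8827846 ] [-0.51326915  1.53764951]
0.003 [-0.56145766  2.56164743 20.49122799] [-0.58622061  1.99525293]
0.0048 [-0.55286369  1.79530169 20.29054925] [-0.57035724  1.46080251]
0.0065 [-0.54474674  1.07153642 20.10102385] [-0.55176483  0.95545177]
```

Within about 0.4 mm. Lower straight down.

Emit:
jog_arm --moves '[[[0,-0.0003,0.003],[0,0,0],0],[[0,-0.0003,0.0062],[0,0,0],0],[[0,-0.0003,0.0062],[0,0,0],0],[[0,-0.0003,0.0062],[0,0,0],0]]'

```text
time: 29.07
ee_pos: [0.5858, 0.182, 0.0398]
eef_rot: [-2.101, 2.335, -0.0]
ft_force: [0.6, 0.2, -0.2]
finger_gap: 0.0377
```

```bash
python3 - <<'E'
from h import *
im,d=cams.get_image('wrist'); save('wu5',im)
im=im[...,::-1]
cv2.imwrite('pics/wu5z.png',cv2.resize(im[210:310,255:400],None,fx=5,fy=5,interpolation=cv2.INTER_CUBIC))
E
python3 plan.py
```

```text
t 29.12 tcp [585.8 182.   39.8] psi -96.03 q [0.11 0.49 1.63 0.   1.02 1.78] gap 37.7 F [ 0.2  0.7 -1. ]
```

View pics/wu5z.png

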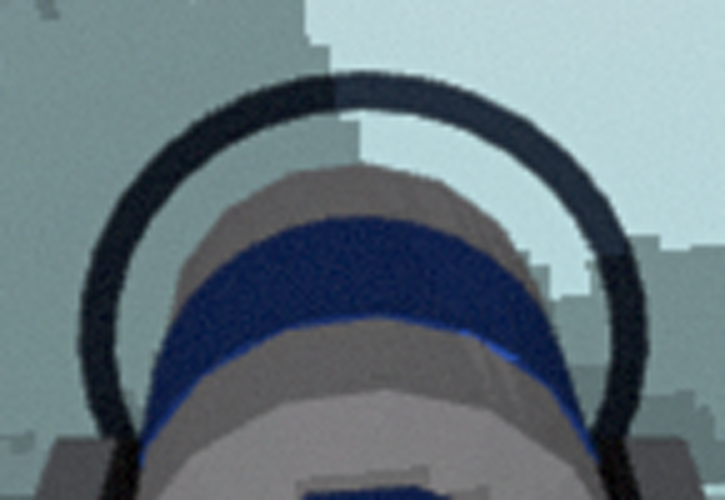

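Emit:
jog_arm --moves '[[[0,0,0.001],[0,0,0],0],[[0,0,0.001],[0,0,0],0],[[0,0,0.001],[0,0,0],0]]'

```text
time: 29.37
ee_pos: [0.5862, 0.182, 0.0397]
eef_rot: [-2.101, 2.335, -0.001]
ft_force: [-0.1, -0.7, 4.9]
finger_gap: 0.0378
```

Emit:
jog_arm --moves '[[[0,0,0],[0,0,0],0.7],[[0,0,0],[0,0,0],0.7],[[0,0,0],[0,0,0],0.8],[[0,0,0],[0,0,0],1],[[0,0,-0.03],[0,0,0],1],[[0,0,-0.08],[0,0,0],1],[[0,0,-0.13],[0,0,0],1],[[0,0,-0.18],[0,0,0],1]]'

```text
time: 30.03
ee_pos: [0.5854, 0.182, 0.1756]
eef_rot: [2.101, -2.335, -0.001]
ft_force: [0.2, -0.5, 0.1]
finger_gap: 0.0857
```

```bash
python3 plan.py 380,100,200,-96
```

```text
t 30.03 tcp [585.4 182.  175.6] psi -96.03 q [ 0.11  0.32  1.56 -0.    1.27  1.78] gap 85.7 F [ 0.2 -0.5  0.1]
380,100,200,-96 shift [0.1374, 0.2609, -0.0324] turn [0.001, -0.0003, -0.0007] rows>= 5.3
```

```bash
python3 plan.py 470,-10,290,-96
```

```text
t 30.03 tcp [585.4 182.  175.6] psi -96.03 q [ 0.11  0.32  1.56 -0.    1.27  1.78] gap 85.7 F [ 0.2 -0.5  0.1]
470,-10,290,-96 shift [0.2707, 0.1262, -0.1524] turn [0.001, -0.0003, -0.0007] rows>= 6.0
```

Emit:
jog_arm --moves '[[[0,0,-0.04],[0,0,0],1],[[0.271,0.126,-0.152],[0,0,0],1],[[0.271,0.126,-0.152],[0,0,0],1],[[0.271,0.126,-0.152],[0,0,0],1],[[0.271,0.126,-0.152],[0,0,0],1],[[0.271,0.126,-0.152],[0,0,0],1],[[0.271,0.126,-0.152],[0,0,0],1],[[0.271,0.126,-0.152],[0,0,0],1]]'

```text
time: 30.7
ee_pos: [0.4693, -0.014, 0.2923]
eef_rot: [2.097, -2.339, 0.007]
ft_force: [1.1, 0.6, 0.9]
finger_gap: 0.0856
```

Emit:
jog_arm --moves '[[[0,0,0],[0,0,0],1],[[0,0,0],[0,0,0],1],[[0,0,0],[0,0,0],1]]'

```text
time: 30.95
ee_pos: [0.4695, -0.0134, 0.2919]
eef_rot: [2.097, -2.339, 0.005]
ft_force: [-0.1, -0.5, -0.7]
finger_gap: 0.0855
```

```bash
python3 - <<'E'
from h import *
im,d=cams.get_image('wrist'); save('wf1',im)
im=im[...,::-1]
cv2.imwrite('pics/wf1z.png',cv2.resize(im[130:330,240:420],None,fx=3,fy=3,interpolation=cv2.INTER_CUBIC))
E
python3 plan.py 200,-500,250,-96
```

```text
t 31.0 tcp [469.4 -13.2 291.6] psi -96.19 q [-0.28 -0.11  1.79 -0.    1.46  1.4 ] gap 85.3 F [-0.2 -0.1 -0.4]
200,-500,250,-96 shift [0.6839, 0.2872, 0.0566] turn [-0.0024, -0.003, -0.0043] rows>= 13.4
```

View pics/wf1.png

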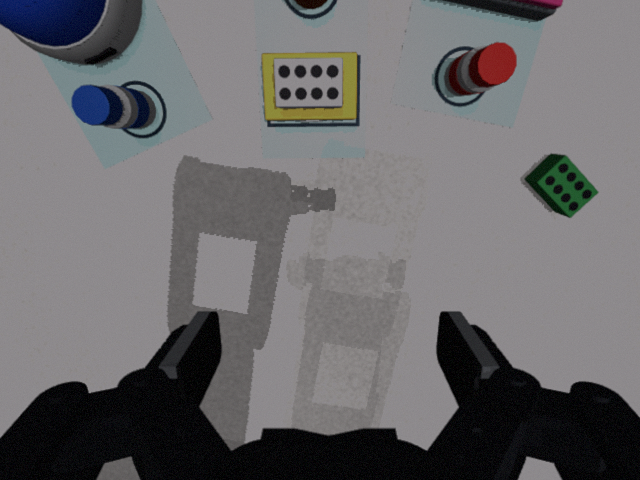

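View pics/wf1z.png

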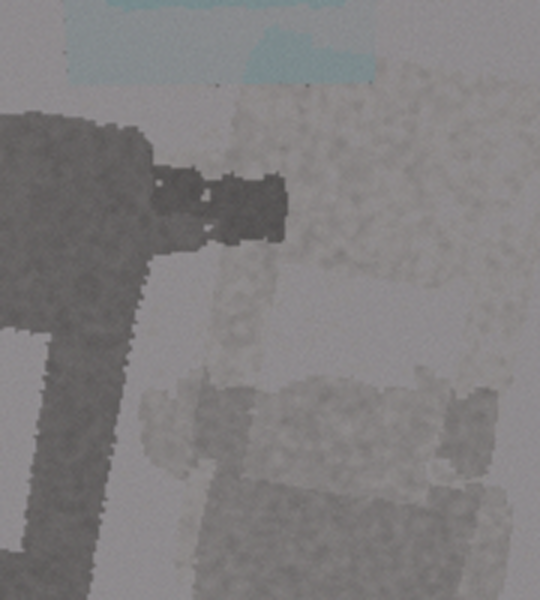

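```bash
python3 - <<'E'
from h import *
im=cv2.imread('pics/wf1.png')
cv2.imwrite('pics/wf1y.png',cv2.resize(im[40:140,250:370],None,fx=6,fy=6,interpolation=cv2.INTER_CUBIC))
E
```

```text
(no output)
```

View pics/wf1y.png

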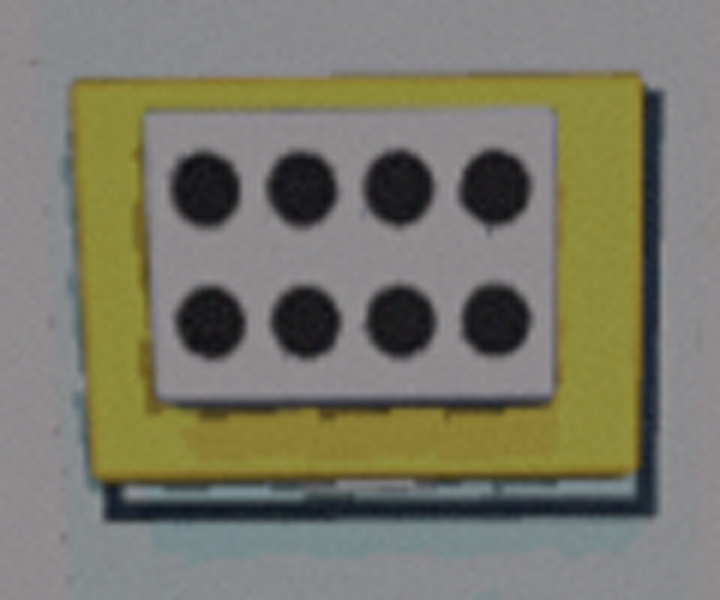

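```bash
python3 - <<'E'
from h import *
cal=cams.get_calibration('wrist')
T=lambda x,y,z:px2plane(cal,250+(x+.5)/6-.5,40+(y+.5)/6-.5,z)[:2]*1000
for n,z,c in [('lid',.05,[(72,80),(641,75),(637,470),(95,477)]),('block',.08,[(145,111),(556,106),(554,401),(157,401)]),('dots',.08,[(205,188),(495,187),(496,321),(210,322)])]:
    P=np.array([T(x,y,z) for x,y in c]); print(n,P.mean(0),np.linalg.norm(P-np.roll(P,1,0),axis=1)); e=P[1]-P[0];f=P[2]-P[3]; print([np.degrees(np.arctan2(v[0],-v[1])) for v in(e,f)])
BL,BR,TR=T(105,520,0),T(655,517,0),T(663,90,0); print('rect',BL,BR,TR,'centre',(BL+TR)/2,np.degrees(np.arctan2((BR-BL)[0],-(BR-BL)[1])),np.linalg.norm(BR-BL))
E
```

```text
lid [581.71819197  -8.07874798] [58.67230145 88.2587045  58.29655661 88.167867  ]
[np.float64(-5.774279666168553), np.float64(-5.530310351434722)]
block [582.00711445  -8.29240647] [39.2876565  58.98755815 39.94372549 58.99170999]
[np.float64(-5.598443072039089), np.float64(-6.235686470594732)]
dots [582.32268746  -8.1107133 ] [18.1437971  41.99990394 18.14065958 42.08928972]
[np.float64(-6.053204029192122), np.float64(-6.048252690410362)]
rect [550.7967286   45.78658767] [540.28890831 -55.32710824] [611.64248477 -62.8181781 ] centre [581.21960668  -8.51579521] -5.932929104115628 101.65822046362096
```

Emit:
jog_arm --moves '[[[0.45,0.22,0],[0,0,0],1],[[0.45,0.22,0],[0,0,0],1],[[0.45,0.22,0],[0,0,0],1],[[0.45,0.22,0],[0,0,0],1],[[0.45,0.22,0],[0,0,0],1],[[0.45,0.22,0],[0,0,0],1],[[0.45,0.22,0],[0,0,0],1],[[0.45,0.22,0],[0,0,0],1]]'

```text
time: 31.67
ee_pos: [0.2905, -0.2965, 0.2917]
eef_rot: [-2.1, 2.336, -0.004]
ft_force: [1.0, -1.0, -0.1]
finger_gap: 0.0853
```

Emit:
jog_arm --moves '[[[0,0,0],[0,0,0],1],[[0,0,0],[0,0,0],1],[[0,0,0],[0,0,0],1],[[0,0,0],[0,0,0],1],[[0,0,0],[0,0,0],1],[[0,0,0],[0,0,0],1]]'

```text
time: 32.17
ee_pos: [0.2915, -0.2954, 0.2917]
eef_rot: [-2.104, 2.333, -0.004]
ft_force: [0.5, 0.1, -0.1]
finger_gap: 0.0853
```

```bash
python3 - <<'E'
from h import *
for n in ['top','side']:
    im,d=cams.get_image(n); save(n+'F',im); np.save(n+'F.npy',d)
E
python3 plan.py
```

```text
t 32.27 tcp [ 291.2 -295.7  291.8] psi -95.95 q [-1.08 -0.25  1.9   0.    1.49  0.59] gap 85.4 F [-0.2  0.6  0.3]
```

View pics/topF.png

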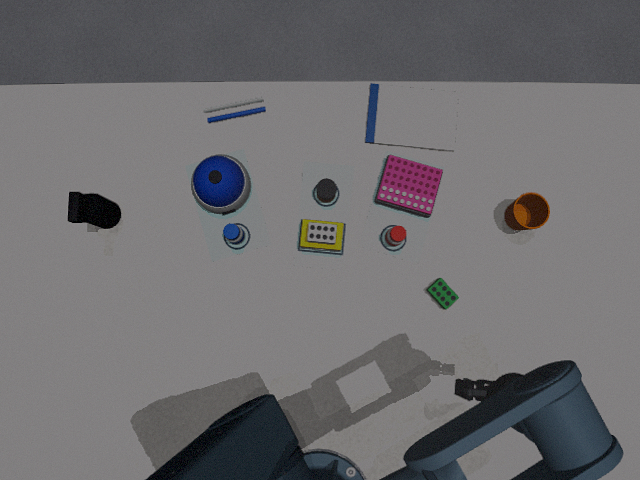

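View pics/sideF.png

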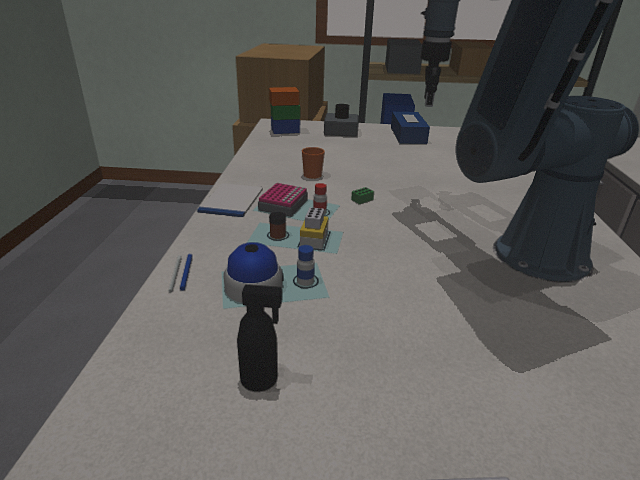

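```bash
python3 - <<'E'
from seg import *
im=cv2.imread('pics/topF.png'); cal=cams.get_calibration('top')
hsv=cv2.cvtColor(im,cv2.COLOR_BGR2HSV); g=cv2.cvtColor(im,cv2.COLOR_BGR2GRAY)
H=lambda lo,hi:(hsv[...,0]>=lo)&(hsv[...,0]<=hi)&(hsv[...,1]>100)&(hsv[...,2]>60)
for n,mask,a,r,z in [('red',H(0,8)|H(172,180),(397,233),14,.088),('blue',H(95,125),(233,232),14,.088),('tip',H(20,35),(322,237),40,.05)]:
    m=blob(mask,a,r);ys,xs=np.nonzero(m);R=rectw(cal,m,z);print(n,m.sum(),np.round(px2plane(cal,xs.mean(),ys.mean(),z)*1000,1),np.round(R[0],1))
print(px2plane(cal,325.7,190,.06)*1000)
print(arm.hand_in())
E
```

```text
red 199 [ 580.7 -169.7   88. ] [ 580.  -169.2]
blue 197 [586.5 182.9  88. ] [586.5 183.1]
tip 575 [580.1  -8.1  50. ] [583.4  -8.7]
[678.71602284 -18.59979579  60.        ]
the job is handed in; nothing more can be done
None
```

The bench is set out as asked and handed in at about 32 s of the 128 s allowed. I did the steps in the order given: tip box, aluminium block, amber jar, red bottle, blue bottle.

| Item | Last check | Offset from its place |
|---|---|---|
| Tip box | wrist camera, from above | within about 0.7 mm of the rectangle's centre, yaw within about 0.5° |
| Aluminium block | wrist camera, from above | within about 0.7 mm of the tip box's centre, yaw within about 0.5° |
| Red-capped bottle | top camera | about 1.2 mm from the ring's centre |
| Blue-capped bottle | top camera | about 1 mm from the ring's centre |
| Amber jar | wrist camera, before release | within 0.5 mm or so of the ring's centre |

- **Jar:** a rough reading by eye from the final top picture put its lid about 4–5 mm nearer the robot than the ring. It disagrees with the close-up, where the jar looked centred; I trusted the close-up and did not move the jar again.
- **Scene:** the final top and side pictures show all three bottles and jars upright. The spray bottle, orange cup and green look-alike are where they were, and the robot is clear of everything.
- **Forces:** the highest wrist force I saw was about 20 N, when the block was set down on the tip box.

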